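Clear the jar out of the way, rehang the lift-off cupboard door and shut it

TASK

The glass door of the little spice cupboard has been washed and is leaning in the draining rack. The yellow-capped spice jar stands in the way in front of the cupboard: first stand it back upright on top of the cupboard, beside the dark-capped jar up there. Then hang the door, both knuckles fully down on their two pins, let go of it and swing it fully shut; do not bang it, and leave the salt shaker and the other jars standing where they are.

Things in the scene. Friction and masses are not known exactly. Their poses are not given: they have to be found in the camera images.
- cupboard: Fixed light-wood cupboard, 120 deep (x) x 210 wide (y) x 235 mm high (247 with the strip round its top). Origin: centre of underside, on the worktop. -x: its open front; +y: its left side seen from the robot. Front edges at x = -60 mm. Two brass brackets with upright pins on its right side (-y); the hung door turns on them and covers the front, stopped by 2 mm bumpers at the left front edge.
- cupboard_top (a point): Centre of the cupboard's flat top board, 235 mm above its underside; axes as the cupboard's. The board is free from x = -60 (front edge, open) to +59 mm and from y = -100 to +100 mm; a wooden strip 12 mm high runs along its back and both sides.
- lower_pin (a point): Foot of the lower hinge pin, on its bracket's seat: x = -70, y = -115, z = 45 mm in the cupboard's frame. The pin is 8 mm in diameter and stands 18 mm up from here, its top 6 mm tapered to a blunt nose. The seat is a round boss, 16 mm in diameter, reaching 18 mm down.
- upper_pin (a point): Foot of the upper hinge pin, like the lower one, 120 mm straight above it (z = 165 mm in the cupboard's frame).
- door: Loose lift-off door: 16 mm thick light-wood frame (all members 30 mm wide) with a glass pane, 205 wide x 216 mm high, 0.24 to 0.42 kg. Origin: middle of its lower edge, mid-thickness. z: up the door; y: across it, hinge edge at y = -102.5, free edge at +102.5 mm; -x: its front, +x its back. Starts leaning back 24 degrees in the rack, standing on its lower edge, hinge edge away from the robot.
- door_top (a point): Middle of the door's upper edge, mid-thickness, 216 mm up from its origin; axes as the door's. Shut, these axes are parallel to the cupboard's and the door's origin is at x = -70, y = 0, z = 12 mm in the cupboard's frame. It opens counter-clockwise seen from above, free edge towards the robot, past 120 degrees; turns easily and stays where it is left; may sag 5 mm at the free edge.
- door_knob (a point): Outer end of the brass knob on the door's front (20 mm across, stands out 22 mm): x = -30, y = +87.5, z = 108 mm in the door's frame.
- lower_knuckle (a point): Centre of the lower end of the door's lower knuckle: x = 0, y = -115, z = 33 mm in the door's frame. A brass tube along the door's z, 22 mm long, 16 mm outside and 10.5 mm inside diameter, open at both ends; home when this point is on lower_pin.
- upper_knuckle (a point): The same for the upper knuckle, 120 mm further up the door (z = 153 mm); home on upper_pin.
- rack: Fixed draining rack of steel wire over a white drip tray, 230 (x) x 175 mm (y). Origin: on the worktop, 65 mm from its +y edge. Four rows of wire loops, 90 mm wide, up to 138 mm high, lean 24 degrees towards its +y; slots run along its x. The door leans on the last row (+y side) and comes out along its own z, free after 115 mm.
- spice_jar: Spice jar with a yellow cap, round, 45 mm diameter, 100 mm high (cap: top 20 mm), 0.08 to 0.16 kg, upright on the worktop in front of the cupboard, in or close to the door's sweep. Origin: centre of its underside, z up.
- dark_cap_jar: Spice jar with a dark cap, 45 mm diameter, 105 mm high, standing on top of the cupboard in its left (+y) half (a like jar and a black beaker inside the cupboard are fixed and need nothing). Origin: centre of its underside. Not to be disturbed.
- salt_shaker: Plain grey-white salt shaker with small holes in its rounded top, 44 mm diameter, 90 mm high, on the worktop between the cupboard and the rack, or in front of them. Origin: centre of its underside. Not to be disturbed.
- white_cap_jar: Spice jar with a white cap, 44 mm diameter, 109 mm high, on the worktop between the cupboard and the rack, or in front of them. Origin: centre of its underside. Not to be disturbed.
Things that resemble listed ones, but are neither listed nor needed, are in the scene too. Of the things like the spice_jar, leave any that is purple; of the rest the smaller one is meant.

How it is judged:
By the outcome, as a careful person would: the job done as asked, in the order asked, and still so for the second after the job is handed in, with the robot touching nothing.
It also fails if it takes over 69 s, if anything falls off the work surface, if the arm or the gripper's body presses on something with over 40 N, if the wrist force passes 120 N, or if a joint passes its speed limit or range.

ROBOT

A 6-joint arm with a two-finger parallel gripper is mounted at the origin on a cart in front of the work surface, level with it; the furniture and walls round the work are solid. World frame = base frame: x ahead of the robot, y to its left, z up, the work surface at z = 0. Lengths are in m, angles in rad, forces in N, time in s.
With the tool pointing down it reaches from about 0.2 to 0.875 m from the base axis. Payload 3.4 kg.
Tool frame: the origin (TCP) lies between the finger pads; the fingertips stand 17 mm ahead of it and the grasp point (between the pads) lies 2 mm behind it; z points along the fingers, y is the direction in which the jaws open and shut (so a half turn about z gives the same grasp; the last joint's range is limited). The gripper opens to 94 mm and grips with 3 to 60 N. Pads are 16 mm wide; open, the fingers measure 119 mm over their backs; the gripper's body (75 mm by 177 mm) begins 78 mm behind the grasp point.
Start: joints at [-1.238, 0.276, 1.505, -0, 1.361, -0.121], TCP at [0.252, -0.517, 0.222] pointing down, gripper open.
Joint ranges: [-2.89, 2.89], [-0.75, 2.08], [0.22, 2.7], [-1.18, 4.32], [0.11, 2.71], [-2.7, 2.7]. Speed limits (rad/s): [2.57, 2.57, 3.14, 3.14, 3.14, 3.14].

INTERFACE

Orientations are given as a unit quaternion [w, x, y, z].
In Python, from rig import ctrl, vision, workorder gives the robot as it stands.
- The arm moves only by the tool servo_tool, never from a script. Its arguments are lists of equal length, an entry for each row: "travel": the shift along the tool's x, y, z in units of 100 mm (1.0 is 100 mm), a list of three; "rot": the turn, a rotation vector about the tool's x, y, z in units of 180 degrees (1.0 is 180 degrees), a list of three; "gripper": the gripper command: -1 is fully open, 1 is shut, values between are in proportion. A call has 1 to 20 rows; each row shifts and turns the commanded pose from where the row before left it, along the tool's axes as they then stand; what a row does not reach is not made up. A row lasts 1/8 s, in which the tool goes at most 62.5 mm and 10.7 degrees, less where a joint would pass 70% of its speed; a pose out of reach is approached as far as the arm can. A call with a number of a shift or a turn outside -1 to 1 is refused whole. A call with a gripper value outside its range is refused whole. The fingers move at their own pace and stop on an object; the grip force is fixed at half the most. Time passes only in rows, so rows that do not move let the fingers close. It gives the time, the measured TCP pose, the force and the opening at its end, in the units of the state.
- ctrl.observe(): the state, without advancing time (a new reading comes with each control period).
- vision.get_image(name): name is "side" or "top"; returns a dict with "image" (384x512x3 uint8, red, green, blue), "fx", "fy", "cx", "cy" (pixels), "rvec" (rotation vector, rad) and "tvec" (3), from world to camera coordinates, as OpenCV has them. Camera axes: x right, y down, z forward; pixel columns grow to the right and rows downward; lengths in m; the calibration is good to about 2 mm. A picture is of the moment at which its call begins. There is no depth.
- workorder.finish_job(): hands the job in, once; it reports no verdict.
Trained networks look in a picture, given as the dict that the camera call returned (one of the last four; its "shot" number tells which), for a name from the list of things; names that differ only in an ending like _2 or _b are one class to them, and where a whole thing is asked for, a point or a joint stands for the part that bears it (a point fixed in the world has none). Each returns a list of dicts, best first, with "confidence" (0 to 1); they miss things now and then, are a little off and sometimes report something else, mostly with a low value. They report only what shows in the picture. A call takes as long as a camera call. They do not tell look-alikes from the thing itself.
- vision.cut_out(picture, label): "region" (384x512 bool, what is visible of it) and "bbox" ([left, top, right, bottom] as shares, 0 to 1, of the picture: columns of its width, rows of its height, round what is visible of it).
- vision.mark_of(picture, label): "xy" ([column, row] as shares, 0 to 1, of the picture: columns of its width, rows of its height: a listed point, or the origin of a listed thing).
The state is a dict: "clock": time; "joints": joint angles; "qd": joint speeds; "tau": joint torques, N m; "tcp_pos": TCP position; "orientation": TCP orientation; "force": force on the tool from outside, world axes, zero at the start; "torque": the same for the moment, N m; "width": opening from 0.0 (shut) to 1.0 (fully open).
Only numpy, scipy, OpenCV 4.12 (cv2) and the standard library are available. Lean on these libraries where they do the work, as an engineer would, in place of code of your own. Each camera call takes 0.05 s, during which the arm holds its last target.

## Working session

There is one attempt and no reset: what is moved stays moved. The work goes in short steps, Python scripts to look and compute and a tool call to move; the robot and the scene stay as the last step left them, time stands still between calls to the robot, and variables do not carry over. Pictures are saved under pics/ and viewed, and the job is handed in when it is done.

Besides the shell and the picture viewer there is one more tool, called by a JSON object that holds its "op" and its "data". servo_tool: Moves the arm, as the interface text tells. Its arguments: {"type":"object","properties":{"travel":{"type":"array"},"rot":{"type":"array"},"gripper":{"type":"array"}},"required":["travel","rot","gripper"]}

```bash
mkdir -p pics; ls
cat > h.py <<'E'
import numpy as np, cv2
from rig import ctrl, vision, workorder
def shot(name,fn=None):
    p=vision.get_image(name)
    if fn: cv2.imwrite('pics/'+fn,cv2.cvtColor(p['image'],cv2.COLOR_RGB2BGR))
    return p
def K(p): return np.array([[p['fx'],0,p['cx']],[0,p['fy'],p['cy']],[0,0,1.]])
def proj(p,X):
    return cv2.projectPoints(np.asarray(X,float).reshape(-1,3),np.array(p['rvec'],float),np.array(p['tvec'],float),K(p),None)[0].reshape(-1,2)
def ray(p,uv):
    R=cv2.Rodrigues(np.array(p['rvec'],float))[0]; t=np.array(p['tvec'],float).ravel()
    d=R.T@np.linalg.inv(K(p))@np.array([uv[0],uv[1],1.]); return -R.T@t, d/np.linalg.norm(d)
def atz(p,uv,z):
    c,d=ray(p,uv); return c+d*(z-c[2])/d[2]
def tri(p1,u1,p2,u2):
    c1,d1=ray(p1,u1);c2,d2=ray(p2,u2)
    s=np.linalg.lstsq(np.stack([d1,-d2],1),c2-c1,rcond=None)[0]
    a=c1+s[0]*d1;b=c2+s[1]*d2
    return (a+b)/2,np.linalg.norm(a-b)
E
python3 - <<'E'
from h import *
np.set_printoptions(precision=4,suppress=True)
for n in ['top','side']:
    p=shot(n,n+'0.png'); c,_=ray(p,(0,0)); print(n,c,p['fx'])
    for l in ['cupboard','cupboard_top','lower_pin','upper_pin','door','door_top','door_knob','lower_knuckle','upper_knuckle','rack','spice_jar','dark_cap_jar','salt_shaker','white_cap_jar']:
        print(l,[(np.round(np.array(m['xy'])*[512,384],1).tolist(),round(m['confidence'],2)) for m in vision.mark_of(p,l)][:4])
print(ctrl.observe())
E
```

```text
pics
top [ 0.3792 -0.2001  1.3297] 483.35800202354847
cupboard [([209.4, 171.1], 0.6)]
cupboard_top [([202.6, 149.6], 0.97), ([208.2, 170.6], 0.38)]
lower_pin [([250.5, 195.5], 0.9)]
upper_pin [([251.5, 188.4], 0.8), ([201.5, 151.5], 0.44)]
door [([326.6, 232.5], 0.71)]
door_top [([298.1, 235.3], 0.69)]
door_knob [([335.4, 267.4], 0.92), ([328.8, 233.7], 0.43)]
lower_knuckle [([316.8, 193.1], 0.86)]
upper_knuckle [([299.9, 186.3], 0.94)]
rack [([321.9, 236.7], 0.7)]
spice_jar [([219.6, 129.8], 0.7), ([249.4, 194.3], 0.56), ([228.1, 228.5], 0.53)]
dark_cap_jar [([179.2, 144.0], 0.74), ([334.2, 264.5], 0.57)]
salt_shaker [([272.1, 267.6], 0.54)]
white_cap_jar [([276.5, 150.4], 0.95)]
side [ 0.1265 -1.0077  0.5122] 385.0725443240899
cupboard []
cupboard_top [([252.2, 158.9], 0.82)]
lower_pin [([250.9, 158.6], 0.7)]
upper_pin [([255.5, 201.6], 0.95)]
door [([260.5, 295.1], 0.58)]
door_top [([228.1, 198.5], 0.81)]
door_knob [([217.0, 257.6], 0.83)]
lower_knuckle [([292.3, 261.7], 0.81), ([252.6, 160.2], 0.73)]
upper_knuckle [([278.4, 212.4], 0.56)]
rack [([251.0, 308.9], 0.71), ([292.4, 262.3], 0.39)]
spice_jar [([159.4, 237.3], 0.91), ([289.6, 228.9], 0.56)]
dark_cap_jar [([246.4, 155.9], 0.95)]
salt_shaker [([194.3, 286.8], 0.97), ([226.5, 199.4], 0.72), ([254.2, 200.1], 0.46)]
white_cap_jar [([307.8, 255.6], 0.86), ([292.9, 260.5], 0.31)]
{'clock': 1.5, 'joints': array([-1.238 ,  0.2759,  1.5049,  0.    ,  1.3607, -0.121 ]), 'qd': array([ 0.0018,  0.0002,  0.0001, -0.0012, -0.0009, -0.0013]), 'tau': array([  0.0002, -40.4461, -23.7495,   0.0702,   0.0249,  -0.    ]), 'tcp_pos': array([ 0.2521, -0.5168,  0.2225]), 'orientation': array([0.    , 0.9744, 0.225 , 0.    ]), 'force': array([ 0.9663, -0.7926, -0.2683]), 'torque': array([ 0.0482,  0.0056, -0.0299]), 'width': 1.0041126530105666}
```

Run:
```python
import cv2
for n in ['top','side']:
    i=cv2.imread(f'pics/{n}0.png'); cv2.imwrite(f'pics/{n}0b.png',cv2.resize(i,(800,600),interpolation=cv2.INTER_CUBIC))
```

```text
(no output)
```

View pics/top0b.png

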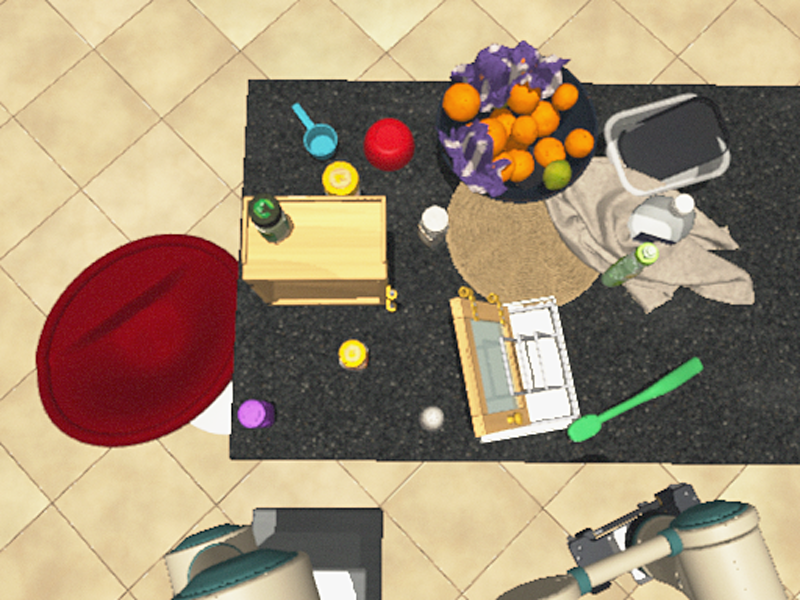

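View pics/side0b.png

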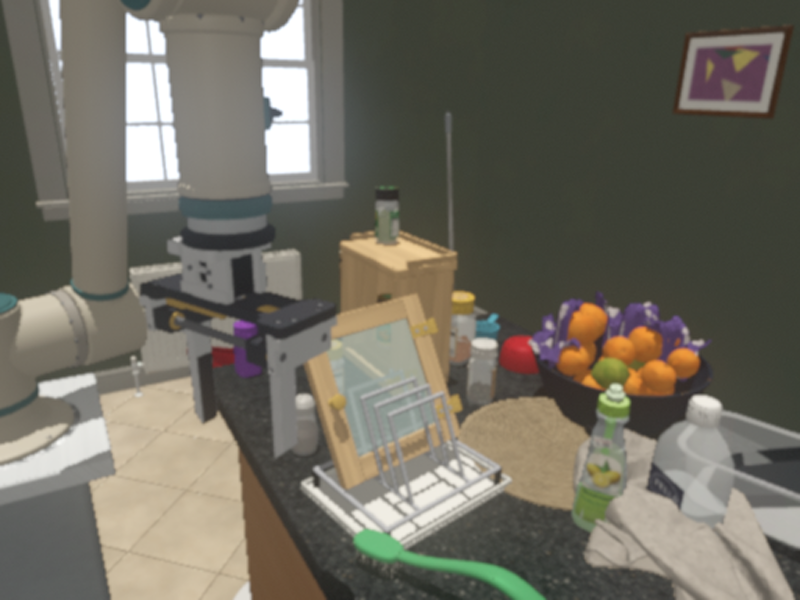

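Run:
```python
import cv2
i=cv2.imread('pics/top0.png'); 
cv2.imwrite('pics/z1.png',cv2.resize(i[115:250,145:285],None,fx=5,fy=4.4,interpolation=cv2.INTER_CUBIC))
cv2.imwrite('pics/z2.png',cv2.resize(i[175:295,270:390],(600,600),interpolation=cv2.INTER_CUBIC))
i=cv2.imread('pics/side0.png'); 
cv2.imwrite('pics/z3.png',cv2.resize(i[110:350,180:340],(400,600),interpolation=cv2.INTER_CUBIC))
```

```text
(no output)
```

View pics/z1.png

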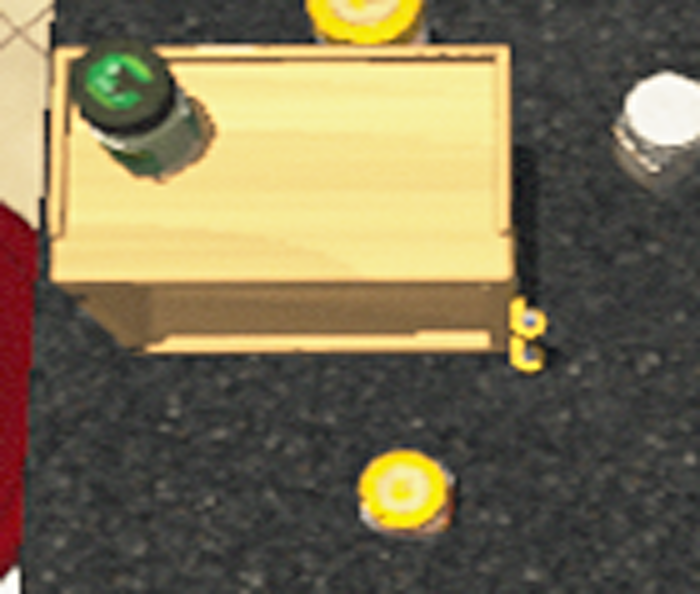

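View pics/z2.png

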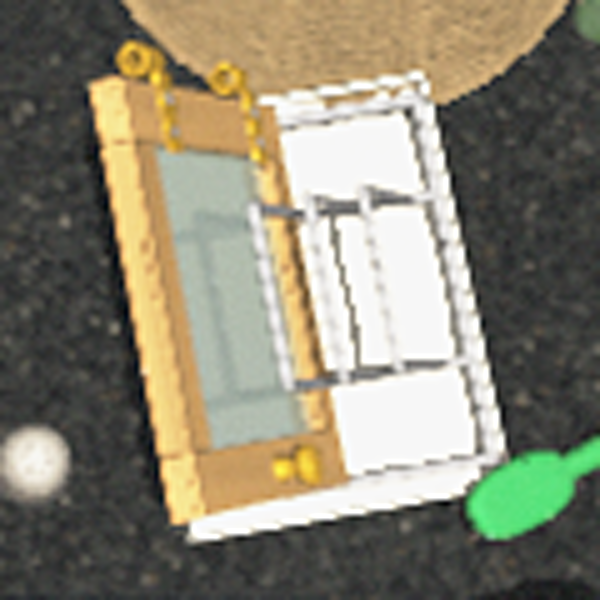

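View pics/z3.png

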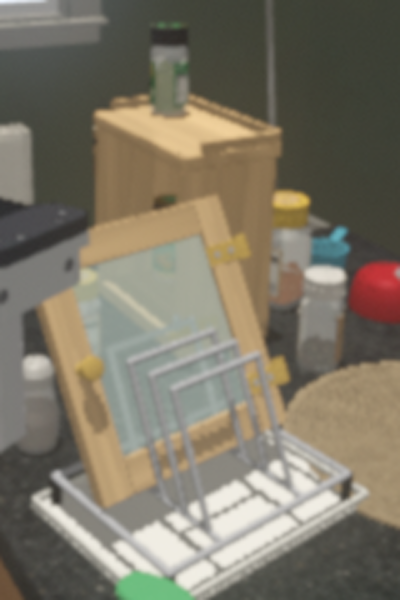

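```bash
cat > fit.py <<'E'
from h import *
from scipy.optimize import least_squares
from scipy.spatial.transform import Rotation as R
np.set_printoptions(precision=4,suppress=True)
T=shot('top');S=shot('side')
def un(x,y,sx,sy,ox,oy): return [(x+.5)/sx-.5+ox,(y+.5)/sy-.5+oy]
z1=lambda x,y:un(x,y,5,4.4,145,115)
z2=lambda x,y:un(x,y,5,5,270,175)
z3=lambda x,y:un(x,y,2.5,2.5,180,110)
def fit(obs,pose,x0):
    def f(x):
        t,r=pose(x); o=[]
        for cam,P,uv,w in obs: o.append(w*(proj(cam,r.apply(P)+t)[0]-uv))
        return np.concatenate(o)
    s=least_squares(f,x0,loss='soft_l1'); 
    print(s.x); print((f(s.x).reshape(-1,2)))
    return s.x
cup=[(T,[.06,.105,.247],z1(57,45),1),(T,[.06,-.105,.247],z1(511,45),1),(T,[-.06,.105,.235],z1(50,281),1),(T,[-.06,-.105,.235],z1(514,281),1),
(T,[-.07,-.115,.183],z1(530,320),1),(T,[-.07,-.115,.063],z1(529,354),1),
(S,[-.06,-.105,.235],z3(190,158),1),(S,[.06,-.105,.247],z3(281,130),1),(S,[-.06,.105,.235],z3(95,113),1)]
x=fit(cup,lambda x:([x[0],x[1],0],R.from_euler('z',x[2])),[.5,0,0])
door=[(T,[0,-.115,.175],z2(135,58),1),(T,[0,-.115,.055],z2(227,76),1),(T,[.008,-.1025,.216],z2(90,83),1),(T,[.008,.1025,.216],z2(170,522),1),(T,[-.008,.1025,.216],z2(205,516),1),(T,[-.008,.1025,0],z2(345,483),1),
(T,[-.03,.0875,.108],z2(310,463),.5),
(S,[-.03,.0875,.108],z3(92,368),1),(S,[0,-.115,.153],[278.4,212.4],.5),(S,[0,-.115,.033],[292.3,261.7],.7),(S,[-.008,.1025,0],z3(103,505),1),(S,[0,-.1025,.216],z3(218,197),.7)]
d=fit(door,lambda x:(x[:3],R.from_euler('ZY',[x[3],x[4]])),[.3,-.3,.03,1.4,.42])
r=R.from_euler('ZY',d[3:]); t=np.array(d[:3])
print('door top',r.apply([0,0,.216])+t,'deg',np.degrees(d[3:]))
for n,l,h in [('spice_jar',None,0)]:pass
for cam in (T,S):
  for l in ['spice_jar','dark_cap_jar','salt_shaker','white_cap_jar']:
    print(l,[(atz(cam,np.array(m['xy'])*[512,384],.235 if l[0]=='d' else 0),m['confidence']) for m in vision.mark_of(cam,l)])
print('jar top centre',atz(T,z1(405,489),.1))
E
python3 fit.py
```

```text
[ 0.6595 -0.0846  0.0095]
[[ 0.5146  1.2323]
 [-0.1148  1.4993]
 [ 0.9262 -0.8798]
 [-0.8586 -0.6731]
 [ 0.2115 -1.191 ]
 [ 0.3101 -0.7303]
 [-2.5907 -0.9297]
 [-0.4206  0.2623]
 [-0.0416 -0.6026]]
[ 0.4913 -0.4103  0.0369  1.7388  0.4856]
[[ 0.2096 -0.3438]
 [-0.997   0.1569]
 [ 0.3761 -0.9366]
 [-0.1069  0.0732]
 [-0.5032  0.2851]
 [ 0.3042  0.3412]
 [ 0.7483 -0.0915]
 [ 0.7271 -0.6156]
 [-0.3825  0.0992]
 [ 0.0178  0.5232]
 [-0.2564  0.9582]
 [-0.6738 -0.6067]]
door top [ 0.4744 -0.3109  0.2279] deg [99.6232 27.8251]
spice_jar [(array([ 0.7909, -0.1068,  0.    ]), 0.88), (array([0.4059, 0.0304, 0.    ]), 0.84), (array([ 0.5027, -0.1415,  0.    ]), 0.72)]
dark_cap_jar [(array([ 0.6792, -0.0246,  0.235 ]), 0.68)]
salt_shaker [(array([ 0.3954, -0.2606,  0.    ]), 0.77)]
white_cap_jar [(array([ 0.7292, -0.2764,  0.    ]), 0.92)]
spice_jar [(array([0.3936, 0.0206, 0.    ]), 0.92), (array([ 0.7799, -0.1167,  0.    ]), 0.68), (array([ 0.4797, -0.394 ,  0.    ]), 0.52)]
dark_cap_jar [(array([ 0.6695, -0.0272,  0.235 ]), 0.61)]
salt_shaker [(array([ 0.4063, -0.2624,  0.    ]), 0.87), (array([ 0.5094, -0.1711,  0.    ]), 0.2)]
white_cap_jar [(array([ 0.7371, -0.2612,  0.    ]), 0.98)]
jar top centre [ 0.5026 -0.1373  0.1   ]
```

```bash
cat > plan.py <<'E'
from h import *
from scipy.spatial.transform import Rotation as R
np.set_printoptions(precision=4,suppress=True)
def Q(q): return R.from_quat([q[1],q[2],q[3],q[0]])
def cur():
    s=ctrl.observe(); return np.array(s['tcp_pos']),Q(s['orientation'])
def down(yaw): return R.from_euler('z',yaw,degrees=True)*R.from_euler('x',180,degrees=True)
def rows(p,r,wps):
    """wps: (pos, R or None, nrows). shift in frame before row's turn"""
    out=[]
    for q,rr,n in wps:
        rr=r if rr is None else rr; q=np.array(q,float)
        rv=(r.inv()*rr).as_rotvec(); p0=p
        L=np.linalg.norm(q-p)*1e3; a=np.degrees(np.linalg.norm(rv)); n=n or int(max(np.ceil(L/55),np.ceil(a/10),1))
        print('# to',q,'L %.0f a %.1f n %d'%(L,a,n))
        T=[];W=[]
        for i in range(n):
            d=r.inv().apply(p0+(q-p0)*(i+1)/n-p)*10
            d=np.round(d,3); w=np.round(rv/n/np.pi,4)
            T.append(d.tolist());W.append(w.tolist())
            p=p+r.apply(d/10); r=r*R.from_rotvec(w*np.pi)
        print('T',T);print('W',W)
    return p,r
def st():
    s=ctrl.observe(); print('t %.2f'%s['clock'],s['tcp_pos'],s['orientation'],'F',s['force'],'w %.3f'%s['width'])
E
cat > a.py <<'E'
from plan import *
st(); p,r=cur()
rows(p,r,[((.31,-.40,.33),down(0),0),((.5026,-.139,.33),None,0),((.5026,-.139,.062),None,0)])
E
python3 a.py; sed -i "s/(x\[:3\],R.from_euler('ZY',\[x\[3\],x\[4\]\]))/(x[:3],R.from_euler('ZY',[x[3],np.radians(24)]))/; s/1.4,.42\]/1.4]/; s/d\[3:\])/[d[3],np.radians(24)])/" fit.py; sed -i '/^for n,l/,$d' fit.py; python3 fit.py | tail -15
```

```text
t 2.00 [ 0.2521 -0.5168  0.2225] [0.0001 0.9744 0.225  0.    ] F [0.4777 0.4729 0.2116] w 1.001
# to [ 0.31 -0.4   0.33] L 169 a 26.0 n 4
T [[0.258, -0.199, -0.269], [0.234, -0.227, -0.269], [0.207, -0.252, -0.268], [0.177, -0.274, -0.269]]
W [[0.0, -0.0, 0.0361], [0.0, -0.0, 0.0361], [0.0, -0.0, 0.0361], [0.0, -0.0, 0.0361]]
# to [ 0.5026 -0.139   0.33  ] L 324 a 0.0 n 6
T [[0.321, -0.435, -0.0], [0.321, -0.435, -0.0], [0.321, -0.435, -0.0], [0.321, -0.435, -0.0], [0.321, -0.435, -0.0], [0.322, -0.435, -0.0]]
W [[0.0, 0.0, 0.0], [0.0, 0.0, 0.0], [0.0, 0.0, 0.0], [0.0, 0.0, 0.0], [0.0, 0.0, 0.0], [0.0, 0.0, 0.0]]
# to [ 0.5026 -0.139   0.062 ] L 268 a 0.0 n 5
T [[-0.0, 0.0, 0.536], [-0.0, 0.0, 0.536], [-0.0, 0.0, 0.536], [-0.0, 0.0, 0.536], [-0.001, 0.0, 0.536]]
W [[0.0, 0.0, 0.0], [0.0, 0.0, 0.0], [0.0, 0.0, 0.0], [0.0, 0.0, 0.0], [0.0, 0.0, 0.0]]
 [-0.0416 -0.6026]]
[ 0.4906 -0.3998  0.0324  1.7434]
[[-0.0164 -0.6839]
 [-4.0889  0.4158]
 [ 1.1747 -1.515 ]
 [ 1.1712 -0.4236]
 [ 0.9418 -0.2831]
 [-3.7377  0.5002]
 [ 0.0577 -0.2106]
 [ 0.4198  0.1091]
 [-0.5133 -0.0593]
 [-1.7232  0.2744]
 [-2.5652  0.3978]
 [-0.0842 -1.0163]]
door top [ 0.4756 -0.3132  0.2297] deg [99.8922 24.    ]
```

{"op": "servo_tool", "data": {"travel": [[0.258,-0.199,-0.269],[0.234,-0.227,-0.269],[0.207,-0.252,-0.268],[0.177,-0.274,-0.269],[0.321,-0.435,0],[0.321,-0.435,0],[0.321,-0.435,0],[0.321,-0.435,0],[0.321,-0.435,0],[0.322,-0.435,0]], "rot": [[0,0,0.0361],[0,0,0.0361],[0,0,0.0361],[0,0,0.0361],[0,0,0],[0,0,0],[0,0,0],[0,0,0],[0,0,0],[0,0,0]], "gripper": [-1,-1,-1,-1,-1,-1,-1,-1,-1,-1]}}

```text
clock: 3.35
tcp_pos: [0.5035, -0.1374, 0.3302]
orientation: [0.0, 1.0, 0.0, 0.0]
force: [0.4, -0.2, -0.2]
width: 0.997
```

Run:
```python
from plan import *
st()
p=shot('side','s1.png');i=cv2.imread('pics/s1.png')
cv2.imwrite('pics/s1z.png',cv2.resize(i[170:330,180:330],(750,600) and None,fx=3.7,fy=3.7,interpolation=cv2.INTER_CUBIC))
print([(np.round(np.array(m['xy'])*[512,384],1).tolist(),round(m['confidence'],2)) for l in ['door_top','door','door_knob','lower_knuckle','upper_knuckle'] for m in vision.mark_of(p,l)])
```

```text
t 3.35 [ 0.5035 -0.1374  0.3302] [0.0003 1.     0.0001 0.0003] F [ 0.367  -0.2388 -0.1905] w 0.997
[([225.6, 197.2], 0.86), ([261.5, 296.5], 0.9), ([215.6, 256.6], 0.96), ([294.8, 260.3], 0.71), ([279.6, 209.6], 0.71)]
```

View pics/s1z.png

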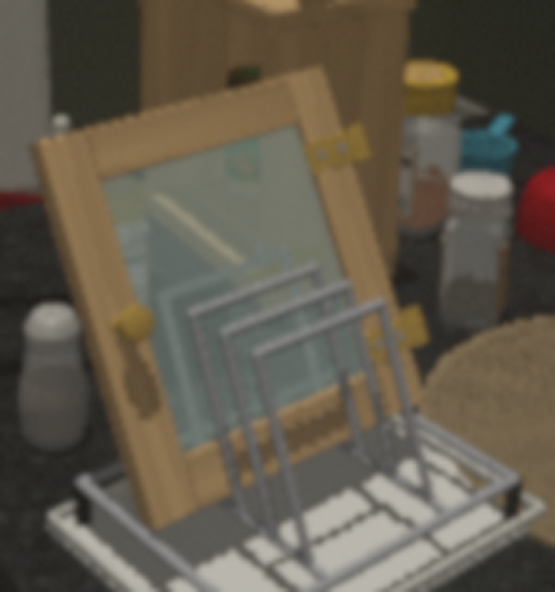

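{"op": "servo_tool", "data": {"travel": [[0,0,0.536],[0,0,0.536],[0,0,0.536],[0,0,0.536],[0,0,0.536],[0,0,0],[0,0,0],[0,0,0],[0,0,0],[0,0,0]], "rot": [[0,0,0],[0,0,0],[0,0,0],[0,0,0],[0,0,0],[0,0,0],[0,0,0],[0,0,0],[0,0,0],[0,0,0]], "gripper": [-1,-1,-1,-1,-1,-1,0.1,0.1,0.1,0.1]}}

```text
clock: 4.9
tcp_pos: [0.5032, -0.1391, 0.063]
orientation: [0.0, 1.0, 0.0, 0.001]
force: [0.9, -0.7, 0.1]
width: 0.611
```

{"op": "servo_tool", "data": {"travel": [[0,0,0],[0,0,0],[0,0,0],[0,0,0]], "rot": [[0,0,0],[0,0,0],[0,0,0],[0,0,0]], "gripper": [0.5,0.5,0.5,0.5]}}

```text
clock: 5.4
tcp_pos: [0.5026, -0.1387, 0.0621]
orientation: [-0.0, 1.0, 0.0, -0.0]
force: [-0.6, 1.9, 4.0]
width: 0.462
```

```bash
cat > dfit.py <<'E'
from fit import *
E
python3 - <<'E'
import re
s=open('fit.py').read()
i=s.index('door=[')
s=s[:i]+'''zs=lambda x,y:un(x,y,3.7,3.7,180,170)
door=[(T,[0,-.115,.175],z2(135,58),1),(T,[0,-.115,.055],z2(227,76),1),(T,[.008,-.1025,.216],z2(90,83),1),(T,[.008,.1025,.216],z2(170,522),1),(T,[-.008,.1025,.216],z2(205,516),1),(T,[-.008,.1025,0],z2(345,483),1),
(S,[-.03,.0875,.108],[216,257],1),(S,[0,-.115,.153],[279.5,211],.5),(S,[0,-.115,.033],[294,261],.5),(S,[-.008,.1025,0],zs(152,530),1),(S,[-.008,-.1025,.216],zs(322,68),1),(S,[-.008,.1025,.216],zs(36,147),1),(S,[-.008,-.0725,.186],zs(298,126),1),(S,[-.008,.0725,.186],zs(104,181),1),(S,[-.008,.0725,.03],zs(184,453),1)]
for tl in (24,26,28):
    d=fit(door,lambda x:(x[:3],R.from_euler('ZY',[x[3],np.radians(tl)])),[.3,-.3,.03,1.4])
    r=R.from_euler('ZY',[d[3],np.radians(tl)])
    print(tl,'TOP',r.apply([0,0,.216])+d[:3],np.degrees(d[3]))
'''
open('dfit.py','w').write(s)
E
python3 dfit.py|tail -51
```

```text
[ 0.4906 -0.3989  0.0303  1.7554]
[[-0.9518 -0.0797]
 [-5.0068  0.7445]
 [ 0.3075 -0.7882]
 [ 1.3217 -0.0077]
 [ 1.0663  0.0581]
 [-3.7469  0.3982]
 [ 0.9701  1.0226]
 [-1.5037  0.9485]
 [-2.4449  0.7602]
 [-2.162   0.1682]
 [ 1.3769 -0.7782]
 [ 1.789  -1.882 ]
 [ 1.3029 -0.9179]
 [-0.0627 -0.0409]
 [-2.4195  0.9132]]
24 TOP [ 0.4745 -0.3126  0.2276] 100.57895009616333
[ 0.4912 -0.405   0.033   1.7514]
[[-0.5158 -0.0415]
 [-3.089   0.4967]
 [ 0.2004 -0.6375]
 [ 0.8381  0.1553]
 [ 0.5057  0.2688]
 [-1.4504  0.2574]
 [ 1.293   0.5452]
 [-1.2994  0.9905]
 [-1.6599  0.8457]
 [-0.7972  0.4184]
 [ 1.1579 -0.705 ]
 [ 1.3377 -1.9268]
 [ 1.3131 -0.9227]
 [-0.2498 -0.1268]
 [-1.2532  1.0124]]
26 TOP [ 0.4741 -0.3119  0.2271] 100.34729219336657
[ 0.4912 -0.4105  0.0354  1.7438]
[[-0.1586  0.0447]
 [-1.2452  0.3723]
 [ 0.0005 -0.4786]
 [-0.0688  0.3396]
 [-0.4885  0.5245]
 [ 0.4813  0.3227]
 [ 1.2452  0.0906]
 [-1.1301  1.1089]
 [-0.948   0.9873]
 [ 0.1271  0.5976]
 [ 0.894  -0.4506]
 [ 0.676  -1.8788]
 [ 1.2245 -0.7718]
 [-0.6622 -0.1279]
 [-0.468   1.0878]]
28 TOP [ 0.4738 -0.3106  0.2261] 99.910821686006
```

{"op": "servo_tool", "data": {"travel": [[0,0,-0.3],[0,0,-0.5],[0,0,-0.5],[0,0,-0.5],[0,0,-0.5],[0,0,-0.4],[0.402,-0.023,0],[0.402,-0.023,0],[0.402,-0.023,0],[0.402,-0.022,0],[0,0,0]], "rot": [[0,0,0],[0,0,0],[0,0,0],[0,0,0],[0,0,0],[0,0,0],[0,0,0],[0,0,0],[0,0,0],[0,0,0],[0,0,0]], "gripper": [0.5,0.5,0.5,0.5,0.5,0.5,0.5,0.5,0.5,0.5,0.5]}}

```text
clock: 6.88
tcp_pos: [0.6657, -0.1301, 0.3289]
orientation: [-0.0, 1.0, 0.0, -0.001]
force: [-1.2, -0.2, -0.2]
width: 0.464
```

Run:
```python
from plan import *
st()
p=shot('side','s2.png');i=cv2.imread('pics/s2.png')
cv2.imwrite('pics/s2z.png',cv2.resize(i[50:250,170:330],None,fx=3,fy=3,interpolation=cv2.INTER_CUBIC))
```

```text
t 6.88 [ 0.6657 -0.1301  0.3289] [-0.0001  1.      0.0005 -0.0012] F [-1.243  -0.1502 -0.2428] w 0.464
```

View pics/s2z.png

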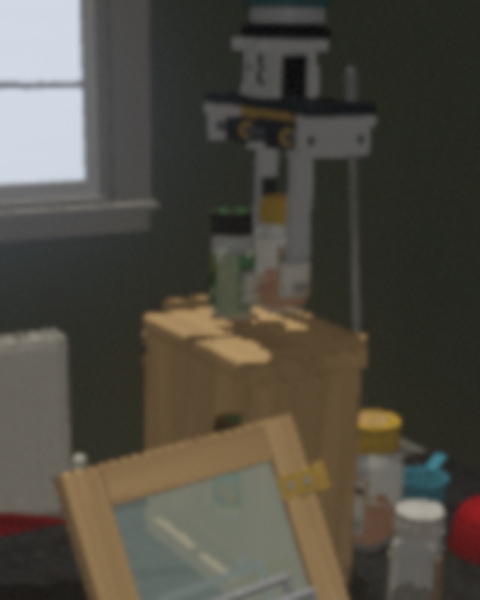

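{"op": "servo_tool", "data": {"travel": [[0,0,0.14],[0,0,0.1],[0,0,0.04],[0,0,0.02],[0,0,0.01],[0,0,0]], "rot": [[0,0,0],[0,0,0],[0,0,0],[0,0,0],[0,0,0],[0,0,0]], "gripper": [0.5,0.5,0.5,0.5,0.5,0.5]}}

```text
clock: 7.68
tcp_pos: [0.6635, -0.1299, 0.3013]
orientation: [0.0, 1.0, 0.0, 0.0]
force: [-0.3, 0.2, -0.6]
width: 0.465
```

{"op": "servo_tool", "data": {"travel": [[0,0,0.02],[0,0,0.012],[0,0,0.006],[0,0,0.006],[0,0,0]], "rot": [[0,0,0],[0,0,0],[0,0,0],[0,0,0],[0,0,0]], "gripper": [0.5,0.5,0.5,0.5,0.5]}}

```text
clock: 8.3
tcp_pos: [0.6634, -0.1298, 0.2972]
orientation: [0.0, 1.0, 0.0, 0.0]
force: [-0.7, 0.9, 1.5]
width: 0.466
```

{"op": "servo_tool", "data": {"travel": [[0,0,0],[0,0,0],[0,0,0],[0,0,0],[0,0,-0.2],[0,0,-0.45],[0,0,-0.45],[0,0,-0.2]], "rot": [[0,0,0],[0,0,0],[0,0,0],[0,0,0],[0,0,0],[0,0,0],[0,0,0],[0,0,0]], "gripper": [-0.3,-0.3,-0.3,-0.3,-0.4,-0.5,-0.5,-0.5]}}

```text
clock: 9.3
tcp_pos: [0.6639, -0.13, 0.4299]
orientation: [0.001, 1.0, 0.0, 0.002]
force: [0.2, -0.8, -0.4]
width: 0.749
```

Run:
```python
from plan import *
st()
p=shot('side','s3.png');i=cv2.imread('pics/s3.png')
cv2.imwrite('pics/s3z.png',cv2.resize(i[50:250,170:330],None,fx=3,fy=3,interpolation=cv2.INTER_CUBIC))
# door grasp
top=np.array([.474,-.311,.2265]); rd=R.from_euler('ZY',[100,27],degrees=True)
rt=rd*R.from_euler('zx',[-90,180],degrees=True)
# tool y along -door x? check axes
print(rd.as_matrix()); print(rt.as_matrix())
g=rd.apply([0,0,-.017])+top  # TCP
a=rd.apply([0,0,.09])+top
q,r=cur()
rows(q,r,[((.56,-.2,.43),rt,0),(a,rt,0),(g,None,3)])
```

```text
t 9.30 [ 0.6639 -0.13    0.4299] [0.0008 1.     0.0001 0.0024] F [ 0.2369 -0.7731 -0.3584] w 0.749
[[-0.1547 -0.9848 -0.0788]
 [ 0.8775 -0.1736  0.4471]
 [-0.454  -0.      0.891 ]]
[[-0.9848 -0.1547  0.0788]
 [-0.1736  0.8775 -0.4471]
 [-0.     -0.454  -0.891 ]]
# to [ 0.56 -0.2   0.43] L 126 a 170.2 n 18
T [[-0.058, 0.039, 0.0], [-0.051, 0.047, -0.001], [-0.043, 0.056, -0.004], [-0.033, 0.061, -0.005], [-0.023, 0.065, -0.007], [-0.011, 0.069, -0.007], [-0.001, 0.069, -0.008], [0.012, 0.068, -0.008], [0.022, 0.066, -0.007], [0.033, 0.062, -0.007], [0.042, 0.055, -0.005], [0.051, 0.048, -0.003], [0.057, 0.039, -0.002], [0.064, 0.029, 0.001], [0.067, 0.019, 0.003], [0.069, 0.008, 0.005], [0.069, -0.004, 0.009], [0.068, -0.014, 0.011]]
W [[0.0009, 0.0122, 0.0511], [0.0009, 0.0122, 0.0511], [0.0009, 0.0122, 0.0511], [0.0009, 0.0122, 0.0511], [0.0009, 0.0122, 0.0511], [0.0009, 0.0122, 0.0511], [0.0009, 0.0122, 0.0511], [0.0009, 0.0122, 0.0511], [0.0009, 0.0122, 0.0511], [0.0009, 0.0122, 0.0511], [0.0009, 0.0122, 0.0511], [0.0009, 0.0122, 0.0511], [0.0009, 0.0122, 0.0511], [0.0009, 0.0122, 0.0511], [0.0009, 0.0122, 0.0511], [0.0009, 0.0122, 0.0511], [0.0009, 0.0122, 0.0511], [0.0009, 0.0122, 0.0511]]
# to [ 0.4669 -0.2708  0.3067] L 170 a 0.1 n 4
T [[0.26, 0.021, 0.335], [0.26, 0.02, 0.335], [0.26, 0.021, 0.336], [0.26, 0.021, 0.335]]
W [[-0.0, 0.0, -0.0001], [-0.0, 0.0, -0.0001], [-0.0, 0.0, -0.0001], [-0.0, 0.0, -0.0001]]
# to [ 0.4753 -0.3186  0.2114] L 107 a 0.0 n 3
T [[0.0, 0.0, 0.357], [0.0, 0.001, 0.356], [0.001, -0.0, 0.357]]
W [[0.0, 0.0, 0.0], [0.0, 0.0, 0.0], [0.0, 0.0, 0.0]]
```

View pics/s3z.png

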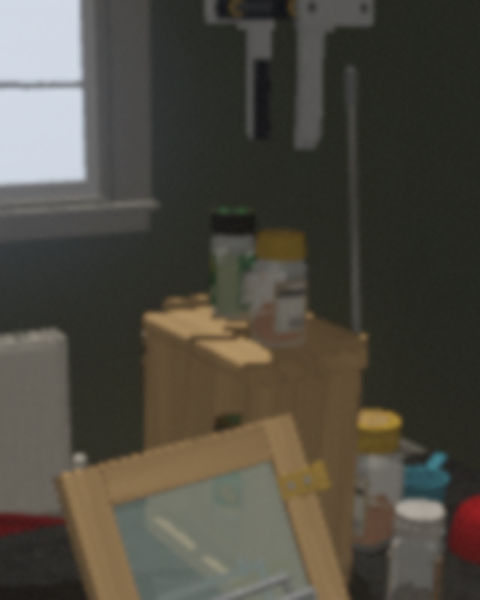

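Run:
```python
from plan import *
top=np.array([.474,-.311,.2265]); rd=R.from_euler('ZY',[100,27],degrees=True)
rt=rd*R.from_euler('zx',[90,180],degrees=True)
g=rd.apply([0,0,-.017])+top
a=rd.apply([0,0,.09])+top
q,r=cur()
rows(q,down(0),[((.55,-.2,.43),rt,3),(a,None,3),(g,None,3)])
```

```text
# to [ 0.55 -0.2   0.43] L 134 a 28.8 n 3
T [[-0.381, 0.233, 0.005], [-0.394, 0.208, 0.034], [-0.406, 0.177, 0.059]]
W [[-0.0499, 0.0044, -0.0182], [-0.0499, 0.0044, -0.0182], [-0.0499, 0.0044, -0.0182]]
# to [ 0.4669 -0.2708  0.3067] L 165 a 0.0 n 3
T [[-0.314, -0.023, 0.45], [-0.314, -0.022, 0.45], [-0.314, -0.023, 0.449]]
W [[0.0, 0.0, 0.0], [0.0, 0.0, 0.0], [0.0, 0.0, 0.0]]
# to [ 0.4753 -0.3186  0.2114] L 107 a 0.0 n 3
T [[-0.0, -0.0, 0.357], [-0.0, -0.0, 0.357], [-0.0, -0.0, 0.356]]
W [[0.0, 0.0, 0.0], [0.0, 0.0, 0.0], [0.0, 0.0, 0.0]]
```

{"op": "servo_tool", "data": {"travel": [[-0.381,0.233,0.005],[-0.394,0.208,0.034],[-0.406,0.177,0.059],[-0.314,-0.023,0.45],[-0.314,-0.022,0.45],[-0.314,-0.023,0.449],[0,0,0]], "rot": [[-0.0499,0.0044,-0.0182],[-0.0499,0.0044,-0.0182],[-0.0499,0.0044,-0.0182],[0,0,0],[0,0,0],[0,0,0],[0,0,0]], "gripper": [-0.5,-0.5,-0.5,-0.5,-0.5,-0.5,-0.5]}}

```text
clock: 10.22
tcp_pos: [0.4606, -0.2697, 0.2965]
orientation: [0.23, 0.969, 0.085, 0.016]
force: [0.9, 0.4, 0.1]
width: 0.75
```

Run:
```python
from plan import *
st()
for n in ('side','top'):
    p=shot(n,n[0]+'4.png')
    q,r=cur(); 
    i=cv2.imread(f'pics/{n[0]}4.png')
    for P in ([0,0,.017],[0,0,0],[0,.035,.017],[0,-.035,.017]):
        u=proj(p,r.apply(P)+q)[0]; cv2.circle(i,tuple(int(v) for v in np.round(u)),1,(0,0,255),-1)
    c=i[120:340,170:350] if n=='side' else i[170:300,240:400]
    cv2.imwrite(f'pics/{n[0]}4z.png',cv2.resize(c,None,fx=2.7 if n=='side' else 4.5,fy=2.7 if n=='side' else 4.5,interpolation=cv2.INTER_CUBIC))
```

```text
t 10.22 [ 0.4606 -0.2697  0.2965] [0.2301 0.9694 0.0846 0.0156] F [0.9217 0.3807 0.0798] w 0.750
```

View pics/s4z.png

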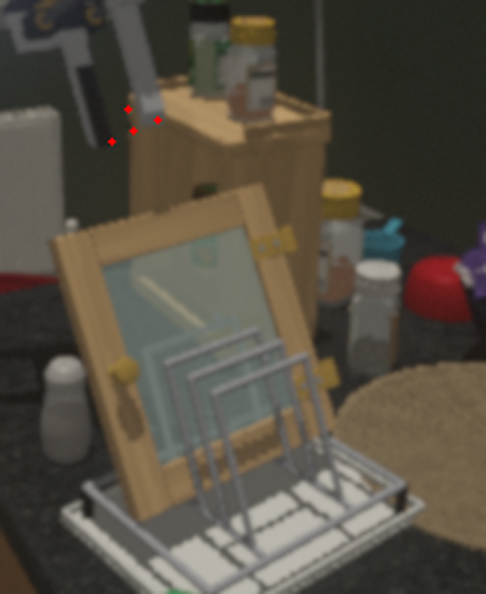

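View pics/t4z.png

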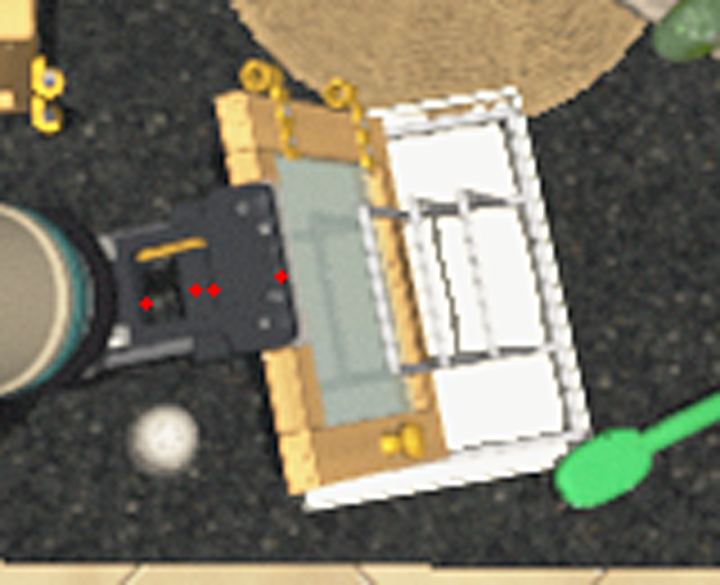

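Run:
```python
from plan import *
top=np.array([.474,-.311,.2265]); rd=R.from_euler('ZY',[100,27],degrees=True)
rt=rd*R.from_euler('zx',[90,180],degrees=True)
g=rd.apply([0,0,-.017])+top
a=rd.apply([0,0,.07])+top
q,r=cur()
rows(q,r,[(a,rt,1),(g,None,4)])
```

```text
# to [ 0.4685 -0.2797  0.2889] L 16 a 0.1 n 1
T [[0.003, 0.02, 0.161]]
W [[0.0003, -0.0005, -0.0002]]
# to [ 0.4753 -0.3186  0.2114] L 87 a 0.0 n 4
T [[-0.0, -0.0, 0.218], [-0.0, -0.0, 0.217], [-0.0, -0.0, 0.218], [-0.0, -0.0, 0.217]]
W [[0.0, 0.0, 0.0], [0.0, 0.0, 0.0], [0.0, 0.0, 0.0], [0.0, 0.0, 0.0]]
```

{"op": "servo_tool", "data": {"travel": [[0.003,0.02,0.161],[0,0,0.218],[0,0,0.217],[0,0,0.218],[0,0,0.217],[0,0,0]], "rot": [[0,0,0],[0,0,0],[0,0,0],[0,0,0],[0,0,0],[0,0,0]], "gripper": [-0.5,-0.5,-0.5,-0.5,-0.5,-0.5]}}

```text
clock: 11.08
tcp_pos: [0.4755, -0.3186, 0.2096]
orientation: [0.232, 0.969, 0.085, 0.02]
force: [0.3, 0.4, 0.4]
width: 0.75
```

Run:
```python
from plan import *
st()
for n in ('side','top'):
    p=shot(n,n[0]+'5.png')
    q,r=cur(); 
    i=cv2.imread(f'pics/{n[0]}5.png')
    for P in ([0,0,.017],[0,0,0],[0,.035,.017],[0,-.035,.017]):
        u=proj(p,r.apply(P)+q)[0]; cv2.circle(i,tuple(int(v) for v in np.round(u)),1,(0,0,255),-1)
    c=i[120:340,170:350] if n=='side' else i[170:300,240:400]
    cv2.imwrite(f'pics/{n[0]}5z.png',cv2.resize(c,None,fx=2.7 if n=='side' else 4.5,fy=2.7 if n=='side' else 4.5,interpolation=cv2.INTER_CUBIC))
```

```text
t 11.07 [ 0.4755 -0.3186  0.2096] [0.2322 0.9687 0.0852 0.0199] F [0.2807 0.3795 0.4389] w 0.750
```

View pics/s5z.png

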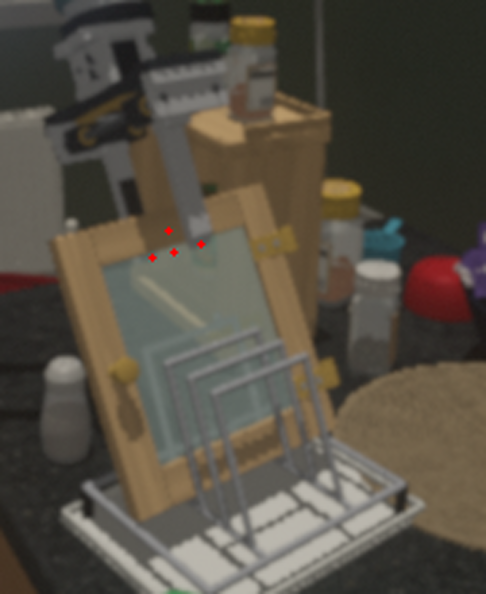

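View pics/t5z.png

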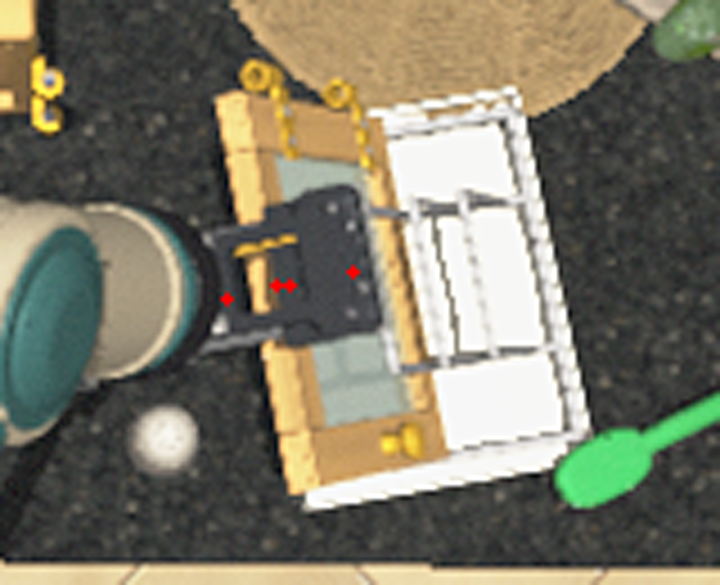

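{"op": "servo_tool", "data": {"travel": [[0,0,-0.04],[0,0,0],[0,0,0],[0,0,0],[0,0,0],[0,0,0],[0,0,0],[0,0,0]], "rot": [[0,0,0],[0,0,0],[0,0,0],[0,0,0],[0,0,0],[0,0,0],[0,0,0],[0,0,0]], "gripper": [0,0.4,0.9,0.9,0.9,0.9,0.9,0.9]}}

```text
clock: 12.18
tcp_pos: [0.4747, -0.317, 0.2148]
orientation: [0.233, 0.968, 0.085, 0.021]
force: [0.7, -2.1, -0.2]
width: 0.167
```

{"op": "servo_tool", "data": {"travel": [[0,0,-0.05],[0,0,-0.2],[0,0,-0.3],[0,0,-0.35],[0,0,-0.3],[0,0,-0.1],[0,0,0]], "rot": [[0,0,0],[0,0,0],[0,0,0],[0,0,0],[0,0,0],[0,0,0],[0,0,0]], "gripper": [0.9,0.9,0.9,0.9,0.9,0.9,0.9]}}

```text
clock: 13.05
tcp_pos: [0.4637, -0.2573, 0.3291]
orientation: [0.232, 0.969, 0.085, 0.02]
force: [0.4, -0.3, -4.0]
width: 0.168
```

Run:
```python
from plan import *
st()
for n in ('side','top'):
    p=shot(n,n[0]+'6.png')
    i=cv2.imread(f'pics/{n[0]}6.png')
    c=i[50:330,150:370] if n=='side' else i[110:300,200:400]
    cv2.imwrite(f'pics/{n[0]}6z.png',cv2.resize(c,None,fx=2.1 if n=='side' else 3,fy=2.1 if n=='side' else 3,interpolation=cv2.INTER_CUBIC))
```

```text
t 13.05 [ 0.4637 -0.2573  0.3291] [0.2315 0.9689 0.0851 0.0201] F [ 0.385  -0.2876 -4.0425] w 0.168
```

View pics/s6z.png

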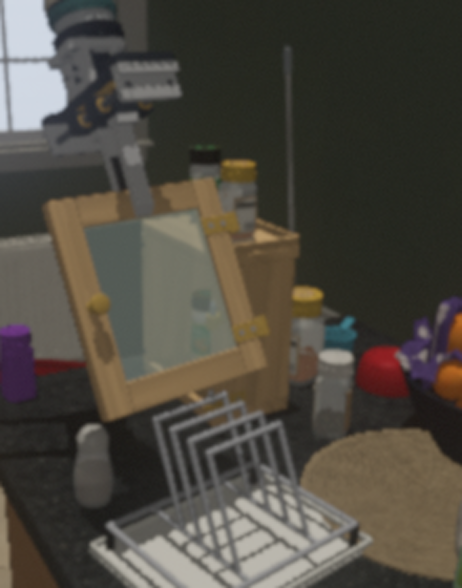

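View pics/t6z.png

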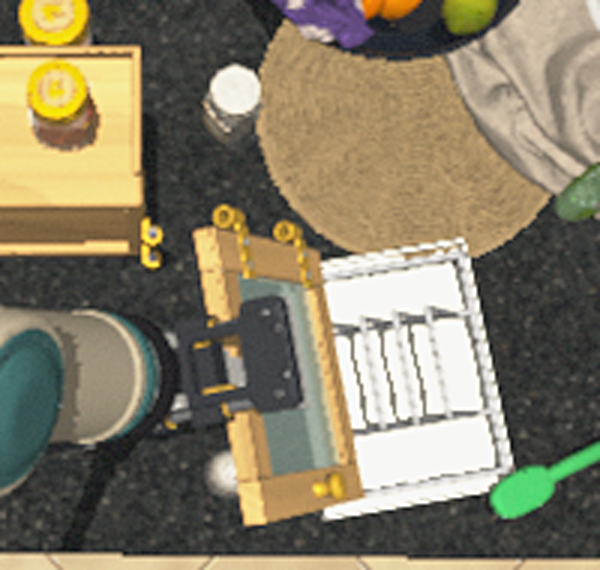

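Run:
```python
import cv2
i=cv2.imread('pics/s6.png'); cv2.imwrite('pics/s6y.png',cv2.resize(i[125:260,165:285],None,fx=4.4,fy=4.4,interpolation=cv2.INTER_CUBIC))
i=cv2.imread('pics/t6.png'); cv2.imwrite('pics/t6y.png',cv2.resize(i[170:290,240:340],None,fx=5,fy=5,interpolation=cv2.INTER_CUBIC))
```

```text
(no output)
```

View pics/s6y.png

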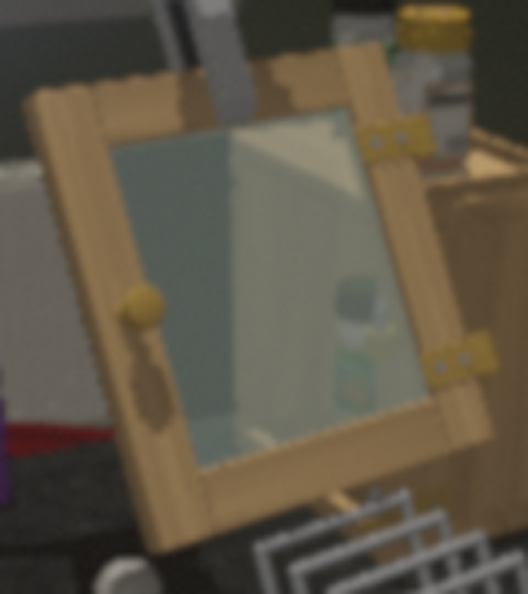

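View pics/t6y.png

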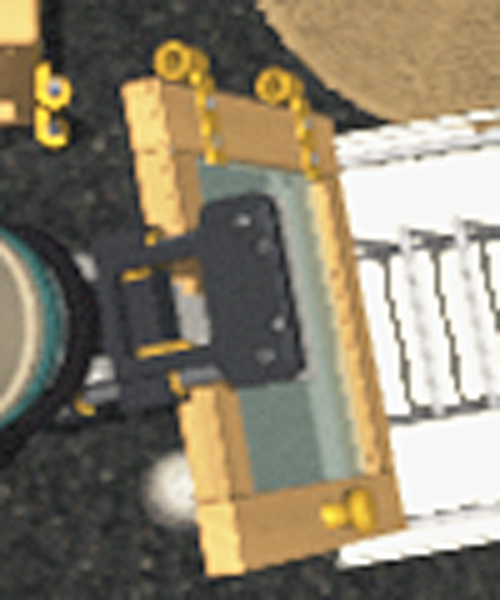

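```bash
cat > hand.py <<'E'
from plan import *
from scipy.optimize import least_squares
def un(x,y,s,ox,oy): return [(x+.5)/s-.5+ox,(y+.5)/s-.5+oy]
D2T=R.from_euler('zx',[90,180],degrees=True)
def door_pose(p,r,h):
    # h: dx,dy,dz (TCP in door frame minus [0,0,.216]); small rot door relative to tool
    rd=r*D2T.inv()*R.from_rotvec(h[3:6])
    return p-rd.apply([h[0],h[1],.216+h[2]]),rd
def fit(obs,p,r,free,cams,prior):
    def full(x): h=np.zeros(6); h[free]=x; return h
    def f(x):
        t,rd=door_pose(p,r,full(x))
        return np.concatenate([ (proj(cams[c],rd.apply(P)+t)[0]-uv) for c,P,uv in obs]+[x/prior])
    s=least_squares(f,np.zeros(len(free)),loss='soft_l1'); return full(s.x),f(s.x)[:2*len(obs)].reshape(-1,2)
E
cat > h6.py <<'E'
from hand import *
cams={'T':shot('top'),'S':shot('side')}
p,r=cur()
t=lambda x,y:un(x,y,5,240,170)
s=lambda x,y:un(x,y,4.4,165,125)
obs=[('T',[0,-.115,.175],t(175,60)),('T',[0,-.115,.055],t(275,84)),('T',[.008,-.1025,.216],t(124,85)),('T',[.008,.1025,.216],t(210,577)),('T',[-.008,.1025,.216],t(246,570)),('T',[-.008,.1025,0],t(404,525)),
('S',[-.008,-.0725,.186],s(350,107)),('S',[-.008,.0725,.186],s(112,148)),('S',[-.008,-.0725,.03],s(428,400)),('S',[-.008,.0725,.03],s(200,470)),('S',[-.008,.1025,0],s(160,552)),('S',[-.008,-.1025,0],s(490,437)),('S',[-.008,-.1025,.216],s(382,45)),('S',[-.03,.0875,.108],s(140,305))]
for free in ([1,2,3],[0,1,2,3,4,5]):
  for o in (obs,obs[:6],obs[6:]):
    h,e=fit(o,p,r,np.array(free),cams,np.array([.01]*(len(free)-len([i for i in free if i>2]))+[.1]*len([i for i in free if i>2])))
    print(h,'rms %.2f'%np.sqrt((e**2).mean()))
    if o is obs: print(e.round(1).tolist())
E
python3 h6.py
```

```text
[ 0.      0.0001 -0.013   0.0013  0.      0.    ] rms 0.80
[[-0.4, 0.1], [-0.2, 0.4], [-0.5, -0.2], [-0.7, 0.2], [-0.7, 0.5], [1.6, 1.5], [0.8, -0.4], [-1.0, -0.6], [1.8, -0.3], [-0.4, 0.5], [0.1, 0.5], [1.1, 0.9], [0.1, -0.4], [1.6, 0.2]]
[ 0.      0.0004 -0.0098 -0.0095  0.      0.    ] rms 0.60
[ 0.     -0.0007 -0.0133  0.0029  0.      0.    ] rms 0.77
[ 0.0008  0.0001 -0.0132 -0.0019 -0.0183  0.0013] rms 0.71
[[-0.5, -0.0], [-1.1, 0.3], [-0.3, -0.4], [-0.2, 0.1], [-0.1, 0.4], [0.5, 1.4], [0.9, -0.6], [-0.8, -0.6], [1.4, -0.3], [-0.6, 0.6], [-0.2, 0.6], [0.5, 0.8], [0.3, -0.7], [1.7, 0.6]]
[-0.0025  0.0005 -0.0033 -0.0144 -0.013  -0.0094] rms 0.27
[-0.0055  0.0035 -0.0136 -0.0001 -0.0124  0.0076] rms 0.61
```

Run:
```python
import cv2
i=cv2.imread('pics/t6.png'); cv2.imwrite('pics/t6x.png',cv2.resize(i[170:205,225:275],None,fx=14,fy=14,interpolation=cv2.INTER_CUBIC))
```

```text
(no output)
```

View pics/t6x.png

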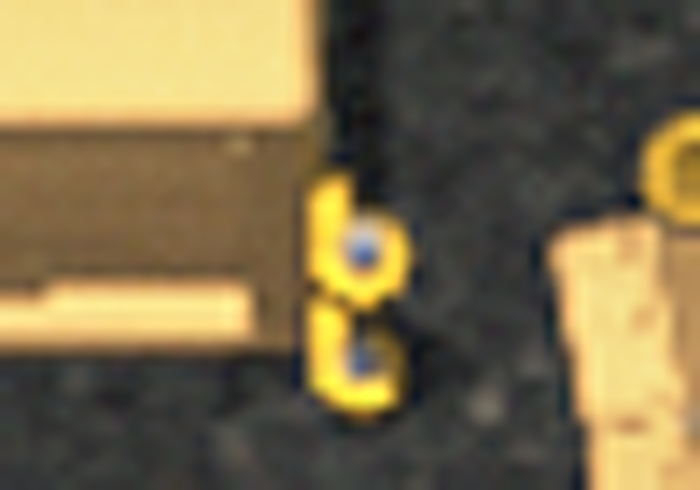

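Run:
```python
from hand import *
p=shot('top')
f=lambda x,y:un(x,y,14,225,170)
print('up',atz(p,f(362,245),.174),atz(p,f(363,254),.165))
print('lo',atz(p,f(362,358),.054),atz(p,f(359,365),.045))
for l,z in (('upper_pin',.165),('lower_pin',.045)):
    print(l,[(atz(p,np.array(m['xy'])*[512,384],z),m['confidence']) for m in vision.mark_of(p,l)])
# sanity rings with door fit
q,r=cur(); h=np.array([0,.0002,-.013,.001,-.005,0]); t,rd=door_pose(q,r,h)
for z,uv in ((.175,un(175,60,5,240,170)),(.055,un(275,84,5,240,170))):
    P=rd.apply([0,-.115,z])+t; print(P,atz(p,uv,P[2]))
s=shot('side')
print([(l,np.round(np.array(m['xy'])*[512,384],1).tolist(),m['confidence']) for l in('upper_pin','lower_pin') for m in vision.mark_of(s,l)])
print(proj(s,[[.589,-.2,.165],[.589,-.2,.045]]))
```

```text
up [ 0.5901 -0.1993  0.174 ] [ 0.5901 -0.1995  0.165 ]
lo [ 0.59   -0.1995  0.054 ] [ 0.5901 -0.1989  0.045 ]
upper_pin [(array([ 0.5915, -0.1974,  0.165 ]), 0.75)]
lower_pin []
[ 0.5794 -0.2509  0.304 ] [ 0.5789 -0.2516  0.304 ]
[ 0.5886 -0.304   0.1967] [ 0.5887 -0.3047  0.1967]
[('lower_pin', [247.6, 240.9], 0.77)]
[[250.6519 199.5812]
 [249.965  241.4251]]
```

```bash
cat > tgt.py <<'E'
from hand import *
PIN=np.array([.5902,-.1990])
def tcp(yaw,delta,off=(0,0)):
    rd=R.from_euler('z',yaw,degrees=True)
    o=np.array([*PIN,0])-rd.apply([0,-.115,0])
    P=o+rd.apply([0,.0002,.203]); P[2]+=.012+delta; P[:2]+=off
    return P,rd*D2T
E
python3 - <<'E'
from tgt import *
p,r=cur()
H,rt=tcp(78,.045); B=H+[-.04,0,0]
print(H)
A=B+[0,0,.11]
rows(p,r,[(p+[0,.005,.05],None,1),(A,rt,5),(B,None,3)])
E
```

```text
[ 0.4775 -0.175   0.26  ]
# to [ 0.4641 -0.2535  0.3799] L 50 a 0.0 n 1
T [[0.009, 0.183, -0.468]]
W [[0.0, 0.0, 0.0]]
# to [ 0.4375 -0.175   0.37  ] L 83 a 34.7 n 5
T [[-0.025, -0.155, -0.057], [-0.038, -0.157, -0.041], [-0.05, -0.157, -0.026], [-0.062, -0.154, -0.011], [-0.074, -0.149, 0.004]]
W [[0.0296, -0.0057, 0.024], [0.0296, -0.0057, 0.024], [0.0296, -0.0057, 0.024], [0.0296, -0.0057, 0.024], [0.0296, -0.0057, 0.024]]
# to [ 0.4375 -0.175   0.26  ] L 110 a 0.0 n 3
T [[-0.0, -0.0, 0.367], [-0.001, -0.0, 0.367], [0.0, -0.001, 0.366]]
W [[0.0, 0.0, 0.0], [0.0, 0.0, 0.0], [0.0, 0.0, 0.0]]
```

{"op": "servo_tool", "data": {"travel": [[0.005,0.09,-0.234],[0.005,0.09,-0.234],[-0.025,-0.155,-0.057],[-0.038,-0.157,-0.041],[-0.05,-0.157,-0.026],[-0.062,-0.154,-0.011],[-0.074,-0.149,0.004],[0,0,0.25],[0,0,0.35],[0,0,0.35],[0,0,0.15],[0,0,0]], "rot": [[0,0,0],[0,0,0],[0.0296,-0.0057,0.024],[0.0296,-0.0057,0.024],[0.0296,-0.0057,0.024],[0.0296,-0.0057,0.024],[0.0296,-0.0057,0.024],[0,0,0],[0,0,0],[0,0,0],[0,0,0],[0,0,0]], "gripper": [0.9,0.9,0.9,0.9,0.9,0.9,0.9,0.9,0.9,0.9,0.9,0.9]}}

```text
clock: 15.05
tcp_pos: [0.4375, -0.175, 0.2599]
orientation: [0.0, 0.995, -0.104, 0.0]
force: [0.7, 0.0, -3.1]
width: 0.168
```

Run:
```python
from tgt import *
st()
p,r=cur()
H,rt=tcp(78,.045)
rows(p,r,[(H,rt,3)])
for n in ('side','top'):
    q=shot(n,n[0]+'7.png')
    i=cv2.imread(f'pics/{n[0]}7.png')
    c=i[100:300,150:350] if n=='side' else i[160:280,200:320]
    f=3 if n=='side' else 5
    cv2.imwrite(f'pics/{n[0]}7z.png',cv2.resize(c,None,fx=f,fy=f,interpolation=cv2.INTER_CUBIC))
```

```text
t 15.05 [ 0.4375 -0.175   0.2599] [ 0.0004  0.9946 -0.1043  0.0001] F [ 0.6759  0.0202 -3.0914] w 0.168
# to [ 0.4775 -0.175   0.26  ] L 40 a 0.1 n 3
T [[0.13, -0.027, -0.0], [0.131, -0.028, -0.001], [0.13, -0.027, -0.0]]
W [[0.0001, -0.0, 0.0001], [0.0001, -0.0, 0.0001], [0.0001, -0.0, 0.0001]]
```

View pics/s7z.png

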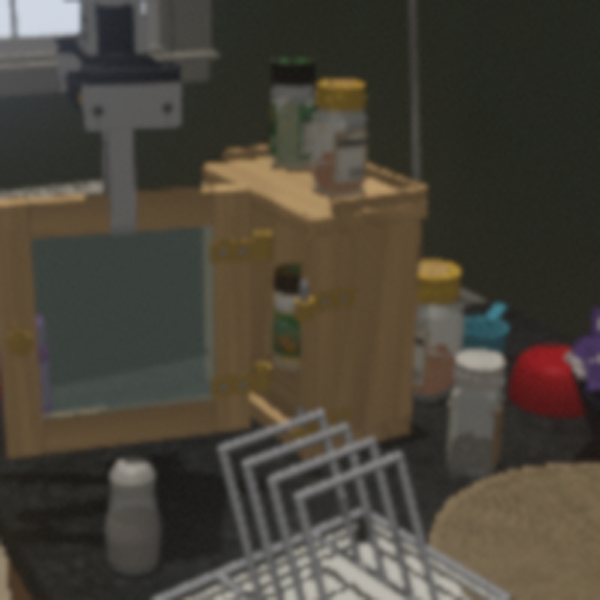

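View pics/t7z.png

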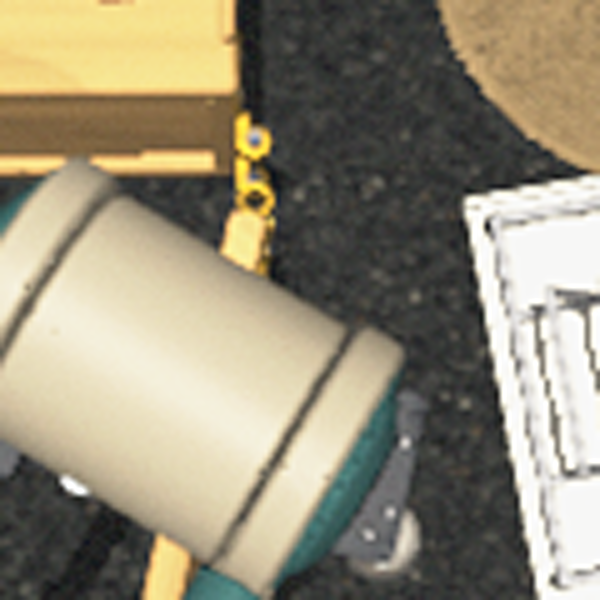

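Run:
```python
import cv2
i=cv2.imread('pics/t7.png'); cv2.imwrite('pics/t7x.png',cv2.resize(i[175:225,230:275],None,fx=12,fy=12,interpolation=cv2.INTER_CUBIC))
i=cv2.imread('pics/s7.png'); cv2.imwrite('pics/s7x.png',cv2.resize(i[155:255,150:275],None,fx=6,fy=6,interpolation=cv2.INTER_CUBIC))
from tgt import *
p,r=cur(); h=np.array([0,.0002,-.013,0,0,0]); t,rd=door_pose(p,r,h)
T=vision.get_image('top');S=vision.get_image('side')
for z in (.175,.055): print(rd.apply([0,-.115,z])+t, proj(T,rd.apply([0,-.115,z])+t))
for P in ([-.008,-.0725,.186],[-.008,.0725,.186],[-.008,-.0725,.03],[-.008,.0725,.03],[-.008,-.1025,0],[-.008,.1025,0],[0,-.115,.153],[0,-.115,.033]):
    print(P,(proj(S,rd.apply(P)+t)[0]-[150,155]+.5)*6-.5)
```

```text
[ 0.5514 -0.1994  0.234 ] [[250.2769 198.909 ]]
[ 0.5518 -0.1997  0.114 ] [[250.3398 206.0941]]
[-0.008, -0.0725, 0.186] [432.5292 114.9051]
[-0.008, 0.0725, 0.186] [ 64.2834 143.4484]
[-0.008, -0.0725, 0.03] [437.8917 466.9886]
[-0.008, 0.0725, 0.03] [ 90.8296 509.591 ]
[-0.008, -0.1025, 0] [506.2911 521.5195]
[-0.008, 0.1025, 0] [ 20.7606 585.0751]
[0, -0.115, 0.153] [528.9611 178.1006]
[0, -0.115, 0.033] [529.0454 441.3572]
```

View pics/t7x.png

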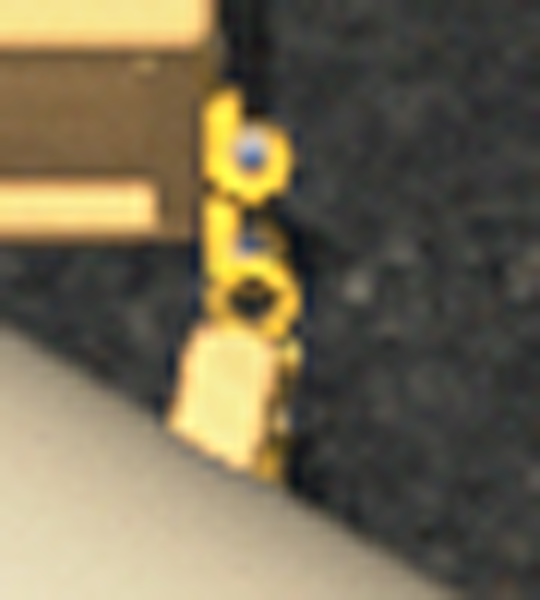

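View pics/s7x.png

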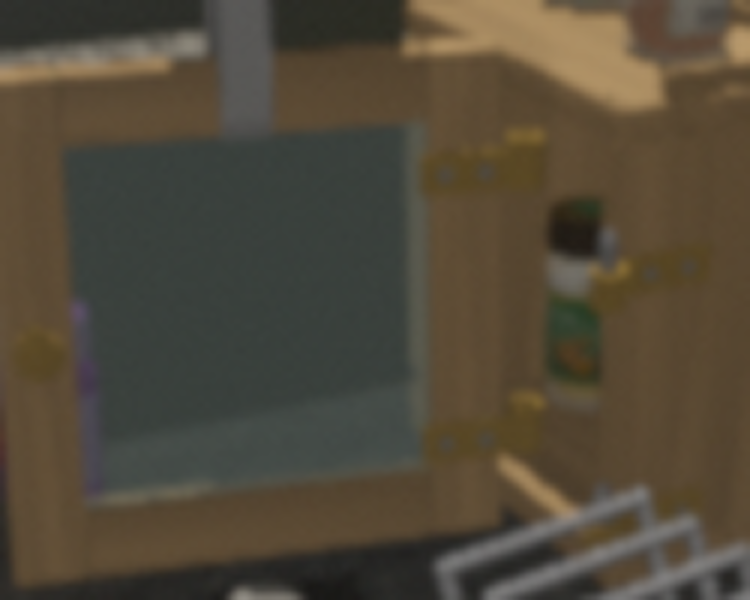

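{"op": "servo_tool", "data": {"travel": [[0.15,-0.031,0],[0.15,-0.031,0],[0.099,-0.022,0],[0,0,0],[0,0,0.1],[0,0,0.08],[0,0,0.03],[0,0,0]], "rot": [[0,0,0],[0,0,0],[0,0,0],[0,0,0],[0,0,0],[0,0,0],[0,0,0],[0,0,0]], "gripper": [0.9,0.9,0.9,0.9,0.9,0.9,0.9,0.9]}}

```text
clock: 16.25
tcp_pos: [0.4782, -0.1748, 0.239]
orientation: [0.0, 0.995, -0.104, 0.0]
force: [0.2, 0.3, -3.8]
width: 0.168
```

Run:
```python
from tgt import *
st()
for n in ('side','top'):
    q=shot(n,n[0]+'8.png')
    i=cv2.imread(f'pics/{n[0]}8.png')
    c=i[155:255,200:290] if n=='side' else i[175:225,230:275]
    f=6 if n=='side' else 12
    cv2.imwrite(f'pics/{n[0]}8z.png',cv2.resize(c,None,fx=f,fy=f,interpolation=cv2.INTER_CUBIC))
```

```text
t 16.25 [ 0.4782 -0.1748  0.239 ] [ 0.0002  0.9945 -0.1044  0.0003] F [ 0.2027  0.2822 -3.7675] w 0.168
```

View pics/s8z.png

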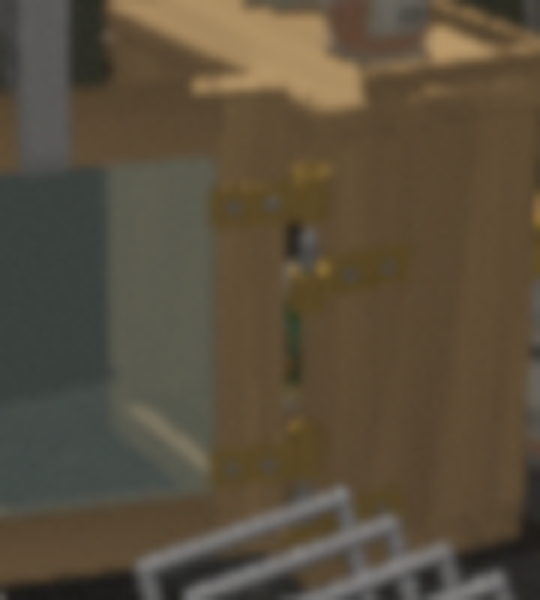

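View pics/t8z.png

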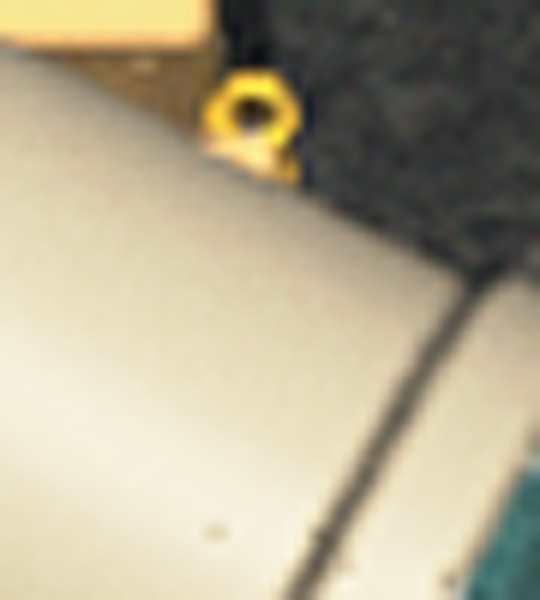

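Run:
```python
from hand import *
T=vision.get_image('top'); print(atz(T,un(253,110,12,230,175),.213))
```

```text
[ 0.5909 -0.1998  0.213 ]
```

{"op": "servo_tool", "data": {"travel": [[-0.004,-0.003,0.04],[0,0,0.03],[0,0,0.03],[0,0,0]], "rot": [[0,0,0],[0,0,0],[0,0,0],[0,0,0]], "gripper": [0.9,0.9,0.9,0.9]}}

```text
clock: 16.9
tcp_pos: [0.478, -0.1744, 0.2289]
orientation: [0.0, 0.995, -0.104, 0.0]
force: [-0.4, 0.0, -3.2]
width: 0.166
```

{"op": "servo_tool", "data": {"travel": [[0,0,0.03],[0,0,0.03],[0,0,0.03],[0,0,0]], "rot": [[0,0,0],[0,0,0],[0,0,0],[0,0,0]], "gripper": [0.9,0.9,0.9,0.9]}}

```text
clock: 17.4
tcp_pos: [0.478, -0.1744, 0.2199]
orientation: [0.0, 0.995, -0.104, 0.0]
force: [0.2, -0.1, -3.1]
width: 0.17
```

Sliding down freely; continue to the seat gently.

{"op": "servo_tool", "data": {"travel": [[0,0,0.02],[0,0,0.015],[0,0,0.01],[0,0,0.005],[0,0,0]], "rot": [[0,0,0],[0,0,0],[0,0,0],[0,0,0],[0,0,0]], "gripper": [0.9,0.9,0.9,0.9,0.9]}}

```text
clock: 18.02
tcp_pos: [0.4783, -0.1745, 0.2153]
orientation: [0.0, 0.995, -0.104, 0.001]
force: [-0.7, -0.8, -2.9]
width: 0.167
```

{"op": "servo_tool", "data": {"travel": [[0,0,0.01],[0,0,0.01],[0,0,0]], "rot": [[0,0,0],[0,0,0],[0,0,0]], "gripper": [0.9,0.9,0.9]}}

```text
clock: 18.4
tcp_pos: [0.4781, -0.1746, 0.2147]
orientation: [0.001, 0.995, -0.104, 0.001]
force: [-3.6, 0.7, 6.2]
width: 0.167
```

Run:
```python
from tgt import *
st()
for n in ('side',):
    q=shot(n,n[0]+'9.png')
    i=cv2.imread(f'pics/{n[0]}9.png')
    c=i[155:255,200:290]
    f=6
    cv2.imwrite(f'pics/{n[0]}9z.png',cv2.resize(c,None,fx=f,fy=f,interpolation=cv2.INTER_CUBIC))
```

```text
t 18.40 [ 0.4781 -0.1746  0.2147] [ 0.0006  0.9945 -0.1043  0.0011] F [-3.5593  0.656   6.215 ] w 0.167
```

View pics/s9z.png

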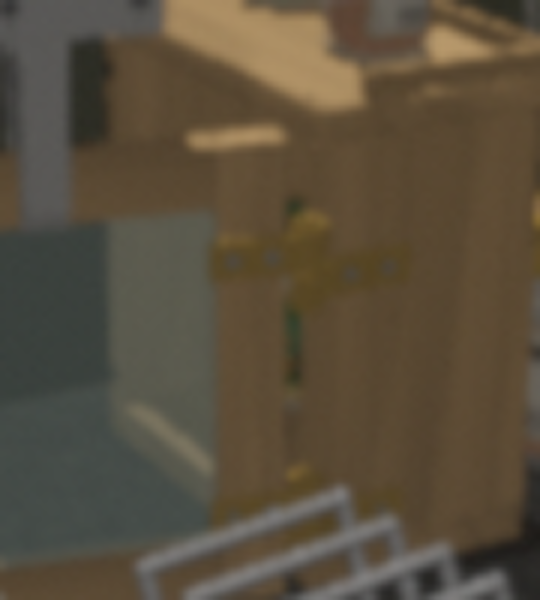

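{"op": "servo_tool", "data": {"travel": [[0,0,-0.005],[0,0,0],[0,0,0],[0,0,0],[0,0,-0.1],[0,0,-0.3],[0,0,-0.3],[0,0,-0.3],[0,0,0]], "rot": [[0,0,0],[0,0,0],[0,0,0],[0,0,0],[0,0,0],[0,0,0],[0,0,0],[0,0,0],[0,0,0]], "gripper": [0.5,0.3,0.3,0.3,0.3,0.3,0.3,0.3,0.3]}}

```text
clock: 19.58
tcp_pos: [0.4794, -0.1751, 0.3166]
orientation: [0.001, 0.995, -0.104, 0.003]
force: [-0.4, 0.0, 0.1]
width: 0.352
```

Run:
```python
from tgt import *
st()
for n in ('side','top'):
    q=shot(n,n[0]+'10.png')
    i=cv2.imread(f'pics/{n[0]}10.png')
    c=i[100:300,150:350] if n=='side' else i[130:280,180:330]
    f=3 if n=='side' else 4
    cv2.imwrite(f'pics/{n[0]}10z.png',cv2.resize(c,None,fx=f,fy=f,interpolation=cv2.INTER_CUBIC))
```

```text
t 19.57 [ 0.4794 -0.1751  0.3166] [ 0.0014  0.9945 -0.1043  0.0035] F [-0.3599  0.0167  0.1384] w 0.352
```

View pics/s10z.png

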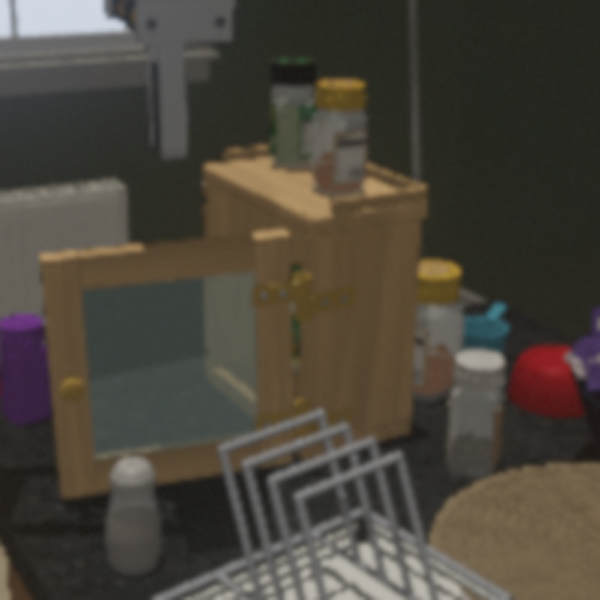

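View pics/t10z.png

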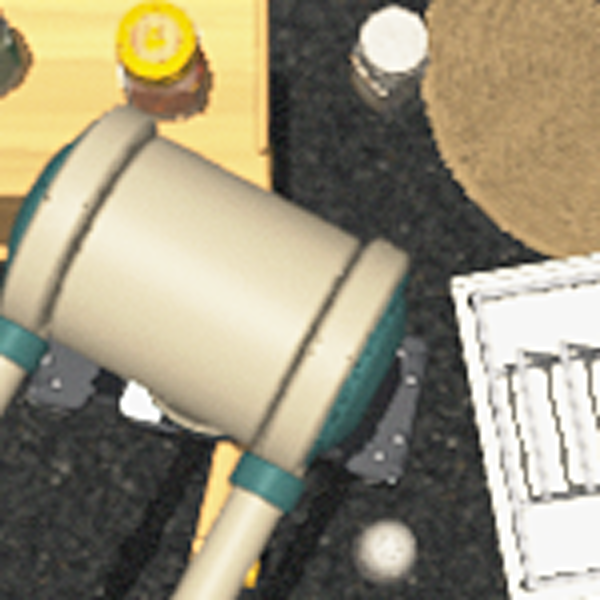

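```bash
cat > push.py <<'E'
from tgt import *
def P(psi,rho=.185,gap=0,z=.212):
    a=np.radians(psi); y=np.array([-np.sin(a),np.cos(a)]); n=np.array([-np.cos(a),-np.sin(a)])
    s=.0125*abs(n[1])+.011*abs(n[0])
    return np.array([*(PIN+[.0004,.0]+rho*y+(.008+s+gap)*n),z])
E
python3 - <<'E'
from push import *
p,r=cur()
a=P(78,gap=.03); 
up=a.copy(); up[2]=.317
q,rr=rows(p,r,[(up,down(0),4),(a,None,4)])
print(P(78))
rows(a,down(0),[(P(76),None,2)]+[(P(x),None,1) for x in (72.5,69,65,61,57,53,49,45)])
E
```

```text
# to [ 0.3987 -0.2119  0.317 ] L 88 a 12.0 n 4
T [[-0.174, 0.133, -0.009], [-0.181, 0.124, -0.009], [-0.187, 0.114, -0.009], [-0.193, 0.104, -0.009]]
W [[0.0, -0.0001, -0.0166], [0.0, -0.0001, -0.0166], [0.0, -0.0001, -0.0166], [0.0, -0.0001, -0.0166]]
# to [ 0.3987 -0.2119  0.212 ] L 105 a 0.0 n 4
T [[0.0, -0.0, 0.263], [0.0, -0.0, 0.262], [0.0, -0.0, 0.263], [0.0, -0.001, 0.262]]
W [[0.0, 0.0, 0.0], [0.0, 0.0, 0.0], [0.0, 0.0, 0.0], [0.0, 0.0, 0.0]]
[ 0.405  -0.1826  0.212 ]
# to [ 0.4056 -0.1764  0.212 ] L 36 a 0.0 n 2
T [[0.034, -0.178, -0.0], [0.035, -0.177, -0.0]]
W [[0.0, 0.0, 0.0], [0.0, 0.0, 0.0]]
# to [ 0.4072 -0.1655  0.212 ] L 11 a 0.0 n 1
T [[0.016, -0.109, -0.0]]
W [[0.0, 0.0, 0.0]]
# to [ 0.4094 -0.1547  0.212 ] L 11 a 0.0 n 1
T [[0.022, -0.108, -0.0]]
W [[0.0, 0.0, 0.0]]
# to [ 0.4128 -0.1425  0.212 ] L 13 a 0.0 n 1
T [[0.034, -0.122, -0.0]]
W [[0.0, 0.0, 0.0]]
# to [ 0.417  -0.1305  0.212 ] L 13 a 0.0 n 1
T [[0.042, -0.12, -0.0]]
W [[0.0, 0.0, 0.0]]
# to [ 0.4221 -0.1188  0.212 ] L 13 a 0.0 n 1
T [[0.051, -0.117, -0.0]]
W [[0.0, 0.0, 0.0]]
# to [ 0.428  -0.1073  0.212 ] L 13 a 0.0 n 1
T [[0.059, -0.115, -0.0]]
W [[0.0, 0.0, 0.0]]
# to [ 0.4348 -0.0962  0.212 ] L 13 a 0.0 n 1
T [[0.068, -0.111, -0.0]]
W [[0.0, 0.0, 0.0]]
# to [ 0.4424 -0.0856  0.212 ] L 13 a 0.0 n 1
T [[0.076, -0.106, -0.0]]
W [[0.0, 0.0, 0.0]]
```

{"op": "servo_tool", "data": {"travel": [[-0.174,0.133,-0.009],[-0.181,0.124,-0.009],[-0.187,0.114,-0.009],[-0.193,0.104,-0.009],[0,0,0],[0,0,0.26],[0,0,0.26],[0,0,0.26],[0,0,0.26],[0,0,0]], "rot": [[0,0,-0.0166],[0,0,-0.0166],[0,0,-0.0166],[0,0,-0.0166],[0,0,0],[0,0,0],[0,0,0],[0,0,0],[0,0,0],[0,0,0]], "gripper": [1,1,1,1,1,1,1,1,1,1]}}

```text
clock: 20.92
tcp_pos: [0.3982, -0.2106, 0.2109]
orientation: [-0.002, 1.0, -0.0, -0.002]
force: [-0.8, 0.3, 0.4]
width: 0.005
```

Run:
```python
from push import *
st()
p,r=cur()
shot('side','s11.png')
i=cv2.imread('pics/s11.png'); cv2.imwrite('pics/s11z.png',cv2.resize(i[100:300,150:350],None,fx=3,fy=3,interpolation=cv2.INTER_CUBIC))
```

```text
t 20.93 [ 0.3982 -0.2106  0.2109] [-0.0015  1.     -0.0003 -0.0015] F [-0.7888  0.2888  0.3844] w 0.005
```

View pics/s11z.png

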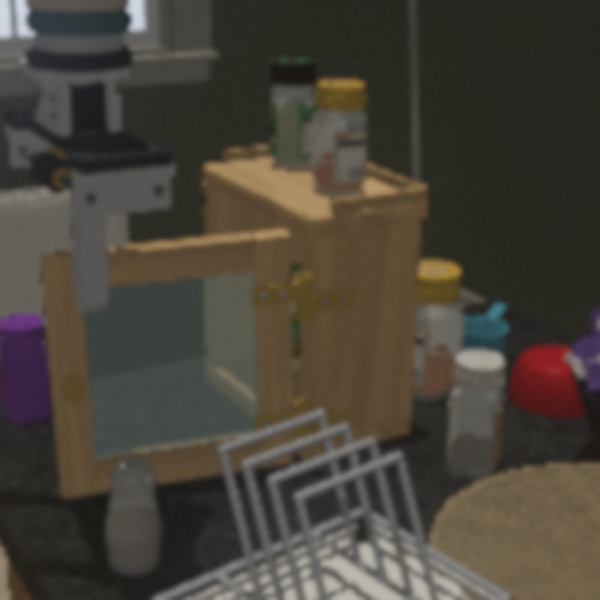

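{"op": "servo_tool", "data": {"travel": [[0.017,-0.09,0],[0.017,-0.09,0],[0.017,-0.09,0],[0.017,-0.08,0],[0.016,-0.109,0],[0.022,-0.108,0],[0.034,-0.122,0],[0.042,-0.12,0],[0.051,-0.117,0],[0.059,-0.115,0],[0.068,-0.111,0],[0.076,-0.106,0],[0,0,0]], "rot": [[0,0,0],[0,0,0],[0,0,0],[0,0,0],[0,0,0],[0,0,0],[0,0,0],[0,0,0],[0,0,0],[0,0,0],[0,0,0],[0,0,0],[0,0,0]], "gripper": [1,1,1,1,1,1,1,1,1,1,1,1,1]}}

```text
clock: 22.6
tcp_pos: [0.4433, -0.0856, 0.2132]
orientation: [0.0, 1.0, 0.001, 0.001]
force: [-0.8, -0.6, 0.0]
width: 0.007
```

```bash
python3 - <<'E'
from push import *
st()
p,r=cur()
rows(p,r,[(P(x,z=.211),None,1) for x in (41,37,33,29,25,21,18,15,12.5,10,8,6,4,2)])
E
python3 - <<'E'
import sys; sys.path.insert(0,'.')
import os; os.chdir('.')
from h import *
for n in ('side','top'):
    shot(n,n[0]+'12.png'); i=cv2.imread(f'pics/{n[0]}12.png'); i=i[100:300,150:350] if n=='side' else i[110:290,160:340]
    cv2.imwrite(f'pics/{n[0]}12z.png',cv2.resize(i,None,fx=3,fy=3,interpolation=cv2.INTER_CUBIC))
E
```

```text
t 22.60 [ 0.4433 -0.0856  0.2132] [0.0003 1.     0.0006 0.0006] F [-0.8162 -0.6069  0.0416] w 0.007
# to [ 0.4507 -0.0755  0.211 ] L 13 a 0.0 n 1
T [[0.075, -0.102, 0.022]]
W [[0.0, 0.0, 0.0]]
# to [ 0.4599 -0.0659  0.211 ] L 13 a 0.0 n 1
T [[0.091, -0.095, -0.0]]
W [[0.0, 0.0, 0.0]]
# to [ 0.4697 -0.0569  0.211 ] L 13 a 0.0 n 1
T [[0.099, -0.09, -0.0]]
W [[0.0, 0.0, 0.0]]
# to [ 0.4802 -0.0487  0.211 ] L 13 a 0.0 n 1
T [[0.105, -0.082, -0.0]]
W [[0.0, 0.0, 0.0]]
# to [ 0.4913 -0.0412  0.211 ] L 13 a 0.0 n 1
T [[0.111, -0.075, 0.0]]
W [[0.0, 0.0, 0.0]]
# to [ 0.5031 -0.0344  0.211 ] L 14 a 0.0 n 1
T [[0.118, -0.067, 0.0]]
W [[0.0, 0.0, 0.0]]
# to [ 0.5122 -0.03    0.211 ] L 10 a 0.0 n 1
T [[0.091, -0.045, 0.0]]
W [[0.0, 0.0, 0.0]]
# to [ 0.5216 -0.026   0.211 ] L 10 a 0.0 n 1
T [[0.094, -0.04, 0.0]]
W [[0.0, 0.0, 0.0]]
# to [ 0.5296 -0.023   0.211 ] L 9 a 0.0 n 1
T [[0.08, -0.029, 0.0]]
W [[0.0, 0.0, 0.0]]
# to [ 0.5378 -0.0205  0.211 ] L 9 a 0.0 n 1
T [[0.082, -0.026, 0.0]]
W [[0.0, 0.0, 0.0]]
# to [ 0.5444 -0.0187  0.211 ] L 7 a 0.0 n 1
T [[0.066, -0.017, 0.001]]
W [[0.0, 0.0, 0.0]]
# to [ 0.5511 -0.0171  0.211 ] L 7 a 0.0 n 1
T [[0.067, -0.016, -0.0]]
W [[0.0, 0.0, 0.0]]
# to [ 0.5579 -0.0158  0.211 ] L 7 a 0.0 n 1
T [[0.068, -0.013, -0.0]]
W [[0.0, 0.0, 0.0]]
# to [ 0.5647 -0.0148  0.211 ] L 7 a 0.0 n 1
T [[0.068, -0.01, -0.0]]
W [[0.0, 0.0, 0.0]]
```

View pics/s12z.png

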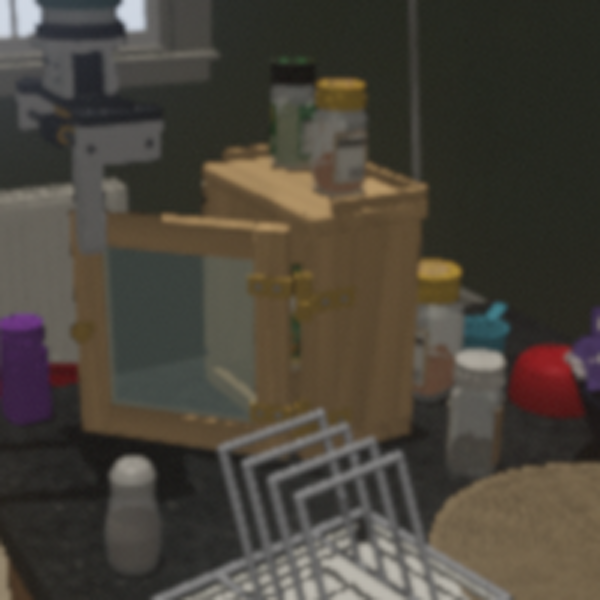

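View pics/t12z.png

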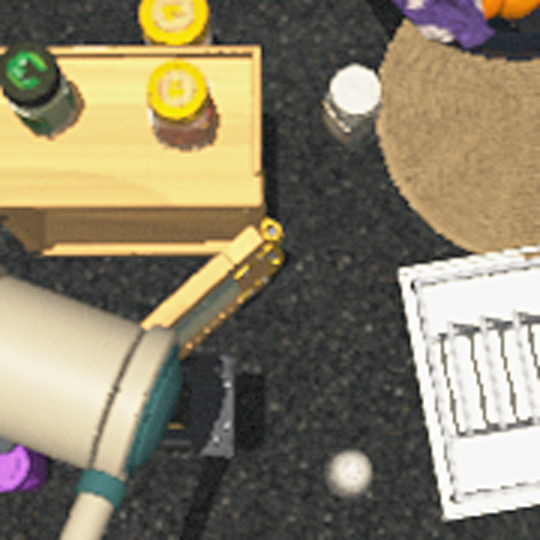

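{"op": "servo_tool", "data": {"travel": [[0.075,-0.102,0.01],[0.091,-0.095,0],[0.099,-0.09,0],[0.105,-0.082,0],[0.111,-0.075,0],[0.118,-0.067,0],[0.091,-0.045,0],[0.094,-0.04,0],[0.08,-0.029,0],[0.06,-0.018,0],[0.05,-0.014,0],[0.04,-0.011,0],[0.03,-0.007,0],[0,0,0]], "rot": [[0,0,0],[0,0,0],[0,0,0],[0,0,0],[0,0,0],[0,0,0],[0,0,0],[0,0,0],[0,0,0],[0,0,0],[0,0,0],[0,0,0],[0,0,0],[0,0,0]], "gripper": [1,1,1,1,1,1,1,1,1,1,1,1,1,1]}}

```text
clock: 24.45
tcp_pos: [0.5472, -0.0189, 0.2123]
orientation: [0.0, 1.0, -0.0, 0.001]
force: [-0.6, -0.4, 0.4]
width: 0.007
```

Run:
```python
from push import *
st()
for n in ('side','top'):
    shot(n,n[0]+'13.png'); i=cv2.imread(f'pics/{n[0]}13.png'); i=i[80:280,150:350] if n=='side' else i[110:260,160:310]
    f=3 if n=='side' else 3.8
    cv2.imwrite(f'pics/{n[0]}13z.png',cv2.resize(i,None,fx=f,fy=f,interpolation=cv2.INTER_CUBIC))
```

```text
t 24.45 [ 0.5472 -0.0189  0.2123] [ 0.0004  1.     -0.0002  0.0006] F [-0.6145 -0.3906  0.3835] w 0.007
```

View pics/s13z.png

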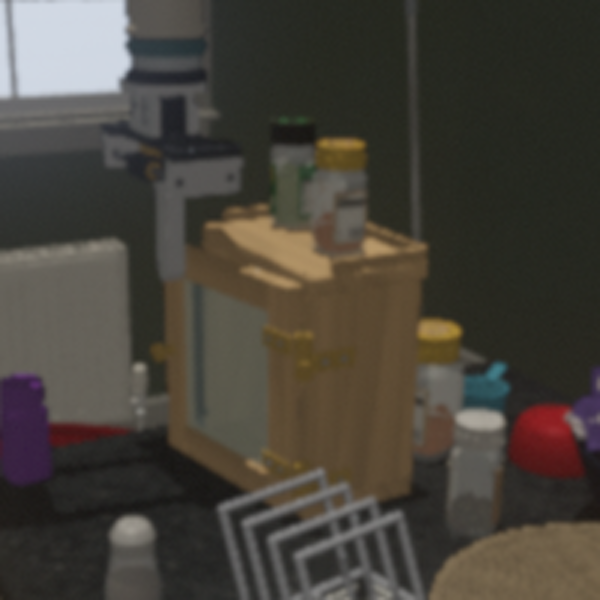

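View pics/t13z.png

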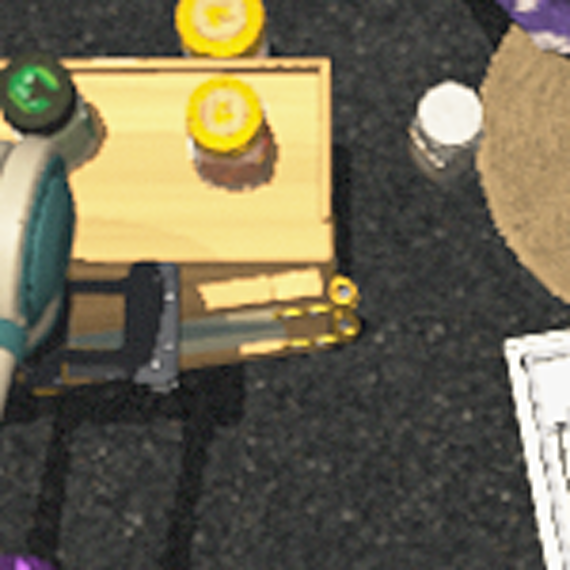

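{"op": "servo_tool", "data": {"travel": [[0.03,-0.006,0],[0.03,-0.005,0],[0.03,-0.004,0],[0.03,-0.003,0],[0.025,-0.003,0],[0.02,-0.003,0],[0.015,-0.002,0],[0.015,0,0],[0.01,0,0],[0,0,0]], "rot": [[0,0,0],[0,0,0],[0,0,0],[0,0,0],[0,0,0],[0,0,0],[0,0,0],[0,0,0],[0,0,0],[0,0,0]], "gripper": [1,1,1,1,1,1,1,1,1,1]}}

```text
clock: 25.8
tcp_pos: [0.5676, -0.0163, 0.2124]
orientation: [0.0, 1.0, -0.0, 0.001]
force: [-0.8, -1.0, -0.5]
width: 0.007
```

{"op": "servo_tool", "data": {"travel": [[0.01,0,0],[0.01,0,0],[0.01,0,0],[0,0,0]], "rot": [[0,0,0],[0,0,0],[0,0,0],[0,0,0]], "gripper": [1,1,1,1]}}

```text
clock: 26.3
tcp_pos: [0.5707, -0.0163, 0.2124]
orientation: [0.0, 1.0, -0.0, 0.001]
force: [-0.6, 0.2, 0.3]
width: 0.006
```

Run:
```python
from push import *
st()
for n in ('side','top'):
    shot(n,n[0]+'14.png'); i=cv2.imread(f'pics/{n[0]}14.png'); i=i[120:260,180:310] if n=='side' else i[150:220,160:280]
    f=4.2 if n=='side' else 6
    cv2.imwrite(f'pics/{n[0]}14z.png',cv2.resize(i,None,fx=f,fy=f,interpolation=cv2.INTER_CUBIC))
```

```text
t 26.30 [ 0.5707 -0.0163  0.2124] [ 0.0004  1.     -0.0002  0.0007] F [-0.5755  0.1667  0.3378] w 0.006
```

View pics/s14z.png

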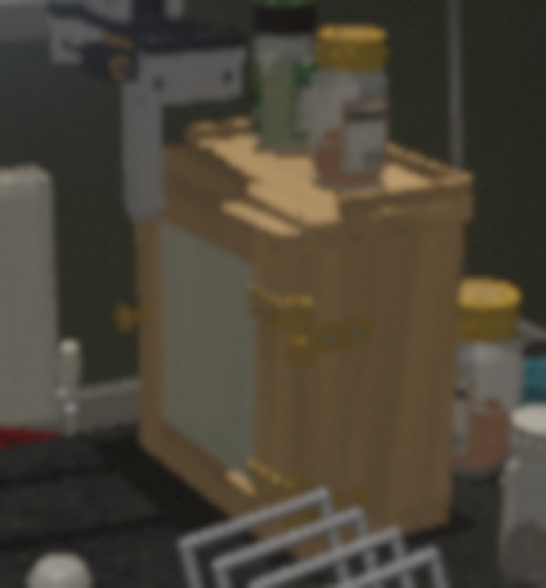

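View pics/t14z.png

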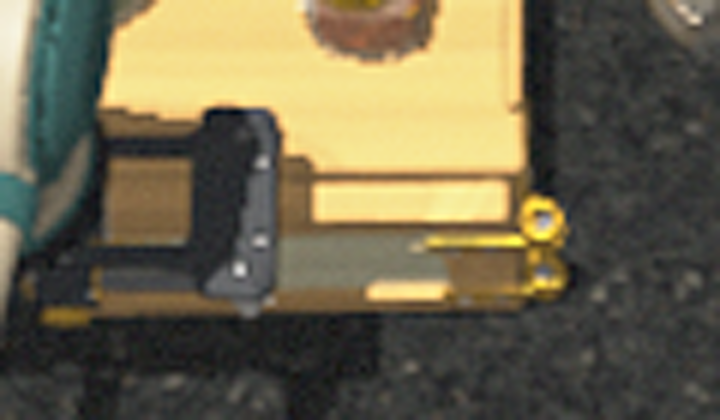

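{"op": "servo_tool", "data": {"travel": [[0.01,0,0],[0.01,0,0],[0.01,0,0],[0,0,0]], "rot": [[0,0,0],[0,0,0],[0,0,0],[0,0,0]], "gripper": [1,1,1,1]}}

```text
clock: 26.9
tcp_pos: [0.5714, -0.0162, 0.2123]
orientation: [0.0, 1.0, -0.0, -0.002]
force: [-5.3, -0.9, 3.1]
width: 0.008
```

{"op": "servo_tool", "data": {"travel": [[0.01,0,0],[0,0,0],[-0.03,0,0],[-0.1,0,0],[-0.4,0,0],[-0.5,0,-0.2],[-0.5,0.2,-0.3],[-0.4,0.5,-0.2],[-0.2,0.5,0],[-0.2,0.5,0],[0,0.5,0],[0,0.5,0],[0,0,0]], "rot": [[0,0,0],[0,0,0],[0,0,0],[0,0,0],[0,0,0],[0,0,0],[0,0,0],[0,0,0],[0,0,0],[0,0,0],[0,0,0],[0,0,0],[0,0,0]], "gripper": [1,1,1,1,1,1,1,1,1,1,1,1,1]}}

```text
clock: 28.52
tcp_pos: [0.3443, -0.286, 0.2806]
orientation: [0.001, 1.0, -0.002, 0.001]
force: [-0.3, 0.7, -1.0]
width: 0.003
```

Run:
```python
from push import *
st()
for n in ('side','top'):
    q=shot(n,n[0]+'15.png'); i=cv2.imread(f'pics/{n[0]}15.png'); i=i[100:300,150:350] if n=='side' else i[120:250,140:310]
    f=3 if n=='side' else 4.5
    cv2.imwrite(f'pics/{n[0]}15z.png',cv2.resize(i,None,fx=f,fy=f,interpolation=cv2.INTER_CUBIC))
    rc=R.from_euler('z',.5,degrees=True); O=np.array([.66,-.0845,0])
    for P_ in ([-.078,.1025,.228],[-.062,.1025,.228],[-.078,-.1025,.228],[-.1,.0875,.12],[-.07,-.115,.187],[-.07,-.115,.067]):
        u=proj(q,rc.apply(P_)+O)[0]; print(n,P_,(u-([150,100] if n=='side' else [140,120])+.5)*f-.5)
```

```text
t 28.52 [ 0.3443 -0.286   0.2806] [ 0.0012  1.     -0.0023  0.001 ] F [-0.2729  0.6714 -1.0334] w 0.003
side [-0.078, 0.1025, 0.228] [189.1386 173.1612]
side [-0.062, 0.1025, 0.228] [203.7845 171.3977]
side [-0.078, -0.1025, 0.228] [290.6762 226.7094]
side [-0.1, 0.0875, 0.12] [177.3792 283.754 ]
side [-0.07, -0.115, 0.187] [305.4582 275.2763]
side [-0.07, -0.115, 0.067] [303.2835 402.6072]
top [-0.078, 0.1025, 0.228] [ 77.3993 296.8343]
top [-0.062, 0.1025, 0.228] [ 78.5971 266.336 ]
top [-0.078, -0.1025, 0.228] [475.9112 298.0001]
top [-0.1, 0.0875, 0.12] [138.968  370.5334]
top [-0.07, -0.115, 0.187] [500.055  297.3029]
top [-0.07, -0.115, 0.067] [499.6291 334.4554]
```

View pics/s15z.png

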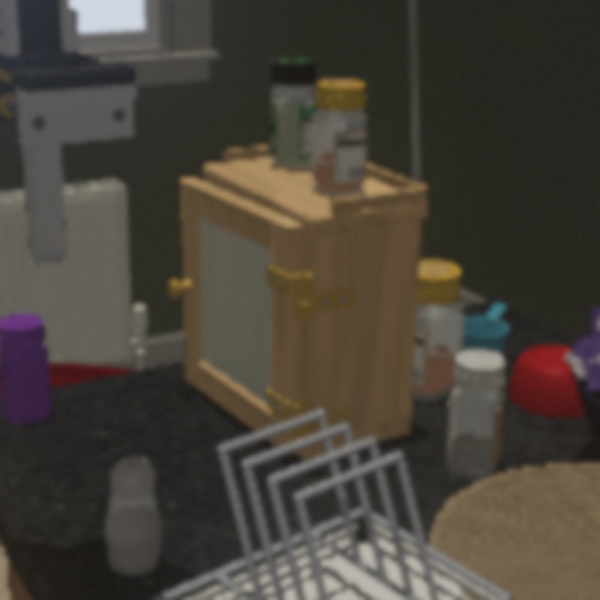

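View pics/t15z.png

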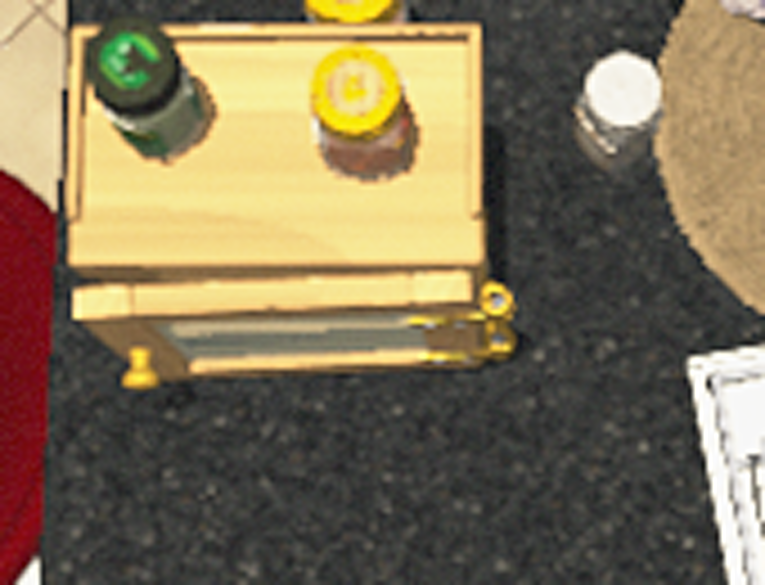

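{"op": "servo_tool", "data": {"travel": [[0,-0.5,0],[0,-0.5,0],[0.2,-0.5,0],[0.2,-0.5,0],[0.4,-0.5,0.2],[0.4,-0.2,0.3],[0.4,0,0.18],[0.3,0,0],[0,0,0]], "rot": [[0,0,0],[0,0,0],[0,0,0],[0,0,0],[0,0,0],[0,0,0],[0,0,0],[0,0,0],[0,0,0]], "gripper": [1,1,1,1,1,1,1,1,1]}}

```text
clock: 29.75
tcp_pos: [0.5324, -0.0146, 0.2139]
orientation: [0.0, 1.0, 0.001, 0.001]
force: [0.2, -0.5, -0.0]
width: 0.012
```

{"op": "servo_tool", "data": {"travel": [[0.1,0,0],[0.1,0,0],[0.08,0,0],[0.02,0,0],[0.02,0,0],[0.02,0,0],[0.01,0,0],[0.01,0,0],[0.01,0,0],[0.01,0,0],[0,0,0]], "rot": [[0,0,0],[0,0,0],[0,0,0],[0,0,0],[0,0,0],[0,0,0],[0,0,0],[0,0,0],[0,0,0],[0,0,0],[0,0,0]], "gripper": [1,1,1,1,1,1,1,1,1,1,1]}}

```text
clock: 31.12
tcp_pos: [0.5697, -0.0163, 0.2144]
orientation: [0.0, 1.0, -0.0, 0.001]
force: [-0.3, -0.0, 0.3]
width: 0.002
```

Run:
```python
from push import *
st()
for n in ('top','side'):
    q=shot(n,n[0]+'16.png'); i=cv2.imread(f'pics/{n[0]}16.png'); i=i[120:260,180:310] if n=='side' else i[150:220,160:280]
    f=4.2 if n=='side' else 6
    cv2.imwrite(f'pics/{n[0]}16z.png',cv2.resize(i,None,fx=f,fy=f,interpolation=cv2.INTER_CUBIC))
```

```text
t 31.12 [ 0.5697 -0.0163  0.2144] [ 0.0004  1.     -0.0002  0.0006] F [-0.3138 -0.0266  0.2619] w 0.002
```

View pics/t16z.png

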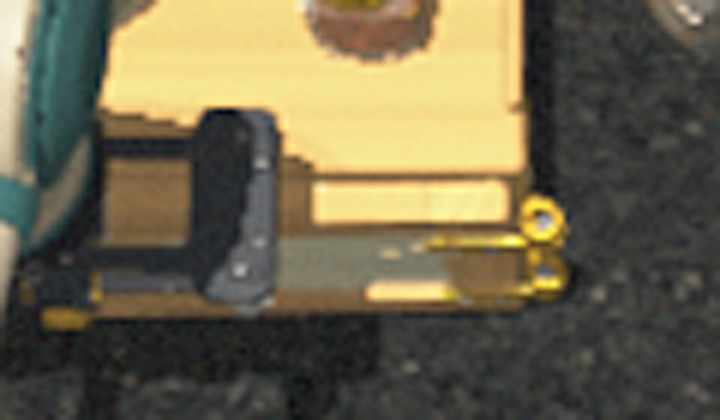

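View pics/s16z.png

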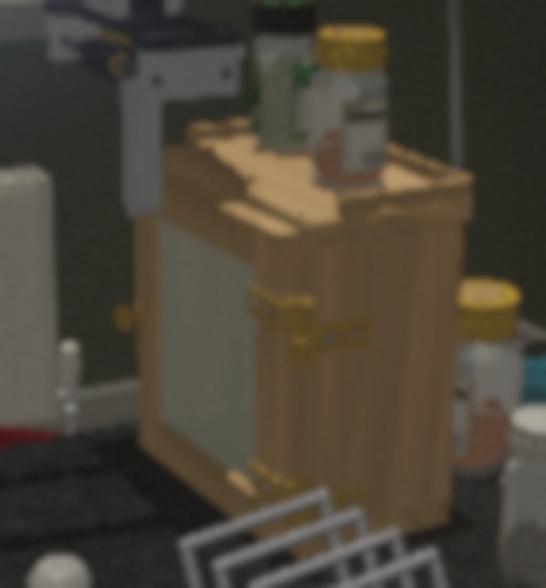

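{"op": "servo_tool", "data": {"travel": [[0.02,0,0],[0.01,0,0],[0.01,0,0],[0,0,0]], "rot": [[0,0,0],[0,0,0],[0,0,0],[0,0,0]], "gripper": [1,1,1,1]}}

```text
clock: 31.72
tcp_pos: [0.5714, -0.0162, 0.2143]
orientation: [0.0, 1.0, -0.0, -0.002]
force: [-6.5, -0.3, 3.2]
width: 0.006
```

Run:
```python
from push import *
st(); print(ctrl.observe()['torque'])
for n in ('top','side'):
    q=shot(n,n[0]+'17.png'); i=cv2.imread(f'pics/{n[0]}17.png'); i=i[60:260,150:310] if n=='side' else i[150:220,160:280]
    f=3.7 if n=='side' else 6
    cv2.imwrite(f'pics/{n[0]}17z.png',cv2.resize(i,None,fx=f,fy=3 if n=='side' else f,interpolation=cv2.INTER_CUBIC))
```

```text
t 31.73 [ 0.5714 -0.0162  0.2143] [ 0.0004  1.     -0.0001 -0.0017] F [-6.5083 -0.3373  3.2453] w 0.006
[0.1299 1.092  0.0584]
```

View pics/t17z.png

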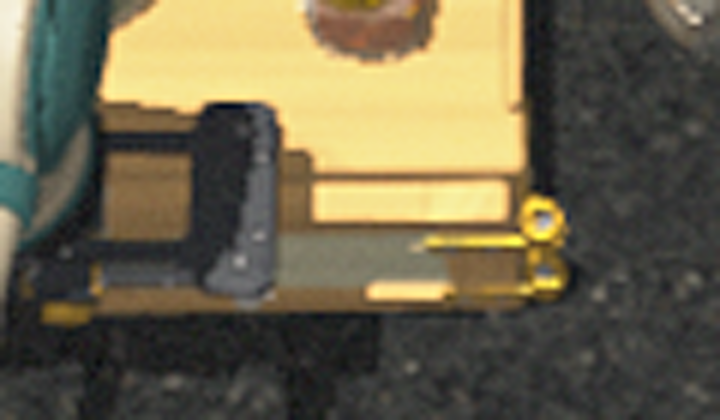

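View pics/s17z.png

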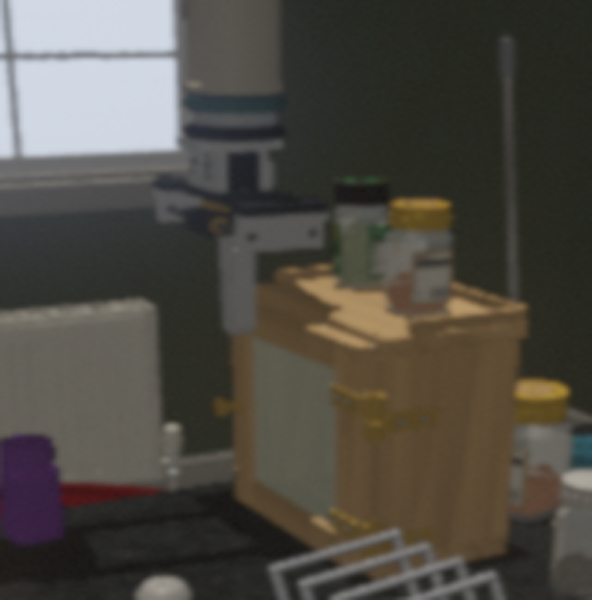

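{"op": "servo_tool", "data": {"travel": [[-0.004,0,0],[-0.004,0,0],[-0.003,0,0],[-0.003,0,0],[-0.003,0,0],[-0.002,0,0],[-0.002,0,0],[-0.002,0,0],[0,0,0]], "rot": [[0,0,0],[0,0,0],[0,0,0],[0,0,0],[0,0,0],[0,0,0],[0,0,0],[0,0,0],[0,0,0]], "gripper": [1,1,1,1,1,1,1,1,1]}}

```text
clock: 32.95
tcp_pos: [0.5714, -0.0162, 0.2143]
orientation: [0.0, 1.0, -0.0, 0.001]
force: [-4.7, -0.2, 2.2]
width: 0.008
```

{"op": "servo_tool", "data": {"travel": [[-0.002,0,0],[-0.002,0,0],[-0.002,0,0],[-0.002,0,0],[-0.002,0,0],[-0.002,0,0],[0,0,0],[0,0,0]], "rot": [[0,0,0],[0,0,0],[0,0,0],[0,0,0],[0,0,0],[0,0,0],[0,0,0],[0,0,0]], "gripper": [1,1,1,1,1,1,1,1]}}

```text
clock: 33.95
tcp_pos: [0.5705, -0.0164, 0.2145]
orientation: [0.001, 1.0, -0.0, 0.001]
force: [0.3, 0.3, 0.4]
width: 0.003
```

{"op": "servo_tool", "data": {"travel": [[-0.01,0,0],[-0.02,0,0],[-0.05,0,0],[-0.2,0,0],[-0.4,0,0],[-0.5,0,-0.2],[-0.4,0.2,-0.3],[-0.4,0.5,-0.2],[-0.2,0.5,0],[-0.2,0.5,0],[0,0.5,0],[0,0.5,0],[0,0,0]], "rot": [[0,0,0],[0,0,0],[0,0,0],[0,0,0],[0,0,0],[0,0,0],[0,0,0],[0,0,0],[0,0,0],[0,0,0],[0,0,0],[0,0,0],[0,0,0]], "gripper": [1,1,1,1,1,1,1,1,1,1,1,1,1]}}

```text
clock: 35.58
tcp_pos: [0.3343, -0.2855, 0.2826]
orientation: [0.001, 1.0, -0.002, 0.0]
force: [0.4, 0.8, 0.3]
width: 0.004
```

Run:
```python
from push import *
st()
for n in ('side','top'):
    q=shot(n,n[0]+'18.png'); i=cv2.imread(f'pics/{n[0]}18.png'); i=i[150:280,200:310] if n=='side' else i[160:220,140:270]
    f=4.5 if n=='side' else 6
    cv2.imwrite(f'pics/{n[0]}18z.png',cv2.resize(i,None,fx=f,fy=f,interpolation=cv2.INTER_CUBIC))
a=cv2.imread('pics/t15.png').astype(int);b=cv2.imread('pics/t18.png').astype(int)
print(abs(a-b)[160:220,150:250].sum(2).max(), (abs(a-b)[160:220,150:250].sum(2)>60).sum())
```

```text
t 35.58 [ 0.3343 -0.2855  0.2826] [ 0.0007  1.     -0.0023  0.0004] F [0.3854 0.8297 0.3036] w 0.004
515 754
```

View pics/t18z.png

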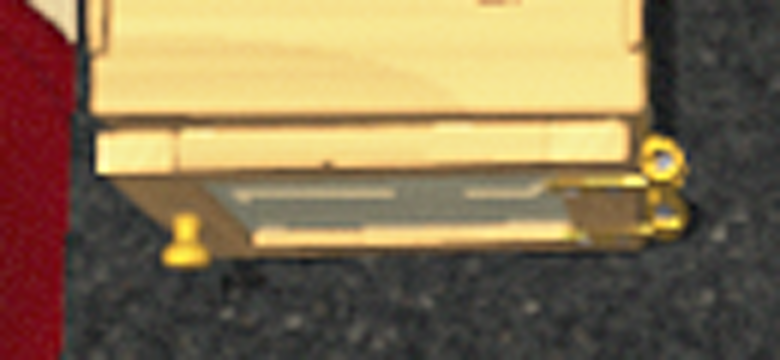

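View pics/s18z.png

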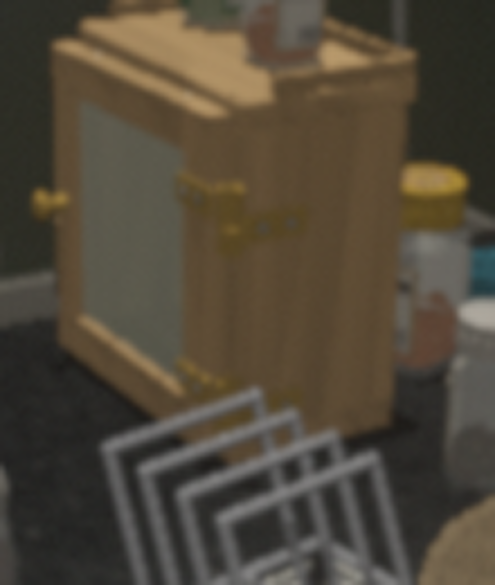

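```bash
cat > gap.py <<'E'
from push import *
import sys
T=shot('top')
def edges(fn):
    g=cv2.cvtColor(cv2.imread(fn),cv2.COLOR_BGR2GRAY).astype(float)
    out=[]
    for a in range(158,246,8):
        col=g[172:195,a:a+8].mean(1)
        u=cv2.resize(col.reshape(-1,1),(1,23*10),interpolation=cv2.INTER_CUBIC).ravel()
        d=np.gradient(u); r=[]
        for s in (-1,1,-1):
            pass
        idx=[k for k in range(2,len(d)-2) if abs(d[k])>.8 and abs(d[k])==abs(d[max(0,k-12):k+13]).max()]
        out.append((a+3.5,[(round((k+.5)/10-.5+172,1),int(d[k]*10)) for k in idx]))
    return out
if __name__=='__main__':
    for o in edges(sys.argv[1]): print(o)
    for psi in (0.5,1,1.5,2.5):
      for sag in (0,.02):
        rd=R.from_euler('ZX',[np.radians(psi),-sag])  # sag: free(+y) end lower
        o=np.array([*PIN+[-.0001,-.0004],.012])
        f=lambda P:proj(T,rd.apply(np.array(P)-[0,-.115,0])+o)[0].round(1)
        print(psi,sag,'front',f([-.008,.1,.216]),f([-.008,-.1,.216]),'back',f([.008,.1,.216]),f([.008,-.1,.216]))
E
python3 gap.py pics/t18.png; sed -n '/x/p' /dev/null
```

```text
(161.5, [(176.2, 10), (178.4, -104), (181.1, 86), (188.4, -125), (193.1, -10)])
(169.5, [(178.4, -97), (180.9, 90), (188.1, -80)])
(177.5, [(178.8, -76), (180.9, 95), (187.6, -83), (189.9, 19), (192.9, -19)])
(185.5, [(178.2, -79), (180.9, 93), (187.4, -113), (192.6, -53)])
(193.5, [(178.2, -81), (180.9, 90), (187.2, -98), (192.6, -57)])
(201.5, [(178.3, -95), (180.9, 76), (187.3, -110), (192.6, -60)])
(209.5, [(178.2, -101), (179.9, 84), (187.2, -90)])
(217.5, [(178.3, -111), (179.8, 108), (186.9, -90), (188.8, 30), (192.6, -35)])
(225.5, [(178.3, -118), (179.8, 107), (186.4, -124), (190.1, 30), (192.6, -55)])
(233.5, [(178.3, -115), (179.8, 115), (186.4, -142), (190.6, -42)])
(241.5, [(178.2, -95), (179.7, 89), (186.4, -109), (190.6, -133)])
0.5 0 front [157.6 186. ] [244.  186.2] back [157.8 179.2] [244.  179.4]
0.5 0.02 front [156.1 186.3] [242.1 186.2] back [156.3 179.5] [242.2 179.5]
1 0 front [157.6 186.8] [244.  186.3] back [157.8 180. ] [244.  179.5]
1 0.02 front [156.1 187.1] [242.1 186.3] back [156.3 180.3] [242.1 179.5]
1.5 0 front [157.6 187.6] [244.  186.3] back [157.7 180.8] [244.  179.5]
1.5 0.02 front [156.1 187.9] [242.2 186.4] back [156.2 181.2] [242.1 179.6]
2.5 0 front [157.6 189.1] [244.1 186.4] back [157.6 182.4] [243.9 179.7]
2.5 0.02 front [156.1 189.5] [242.2 186.5] back [156.2 182.8] [242.  179.7]
```

```bash
for f in t16 t17 t18; do echo $f; python3 - $f <<'E'
import sys
from gap import *
for o in edges(f'pics/{sys.argv[1]}.png')[6:]: print(o)
E
done
```

```text
t16
(209.5, [(175.9, -47), (179.8, 34), (186.9, -22), (189.1, 22)])
(217.5, [(178.2, -110), (179.8, 102), (186.6, -95), (188.8, 27)])
(225.5, [(178.3, -113), (179.8, 106), (186.4, -132), (190.1, 19), (192.4, -24)])
(233.5, [(178.2, -110), (179.8, 113), (186.4, -141), (190.6, -67)])
(241.5, [(178.2, -88), (179.8, 82), (186.4, -110), (190.6, -137)])
t17
(209.5, [(174.4, -56), (178.2, -26), (179.9, 30), (186.3, -33)])
(217.5, [(178.2, -106), (179.8, 105), (186.3, -121)])
(225.5, [(178.3, -111), (179.8, 109), (186.4, -136), (191.7, -12)])
(233.5, [(178.2, -96), (179.8, 103), (186.4, -148), (190.6, -108)])
(241.5, [(178.2, -81), (179.7, 81), (186.3, -95), (190.6, -158)])
t18
(209.5, [(178.2, -101), (179.9, 84), (187.2, -90)])
(217.5, [(178.3, -111), (179.8, 108), (186.9, -90), (188.8, 30), (192.6, -35)])
(225.5, [(178.3, -118), (179.8, 107), (186.4, -124), (190.1, 30), (192.6, -55)])
(233.5, [(178.3, -115), (179.8, 115), (186.4, -142), (190.6, -42)])
(241.5, [(178.2, -95), (179.7, 89), (186.4, -109), (190.6, -133)])
```

{"op": "servo_tool", "data": {"travel": [[0,-0.5,0],[0,-0.5,0],[0.2,-0.5,0],[0.2,-0.5,0],[0.4,-0.5,0.2],[0.4,-0.2,0.3],[0.5,0,0.18],[0.3,0,0],[0,0,0],[0,0,0]], "rot": [[0,0,0],[0,0,0],[0,0,0],[0,0,0],[0,0,0],[0,0,0],[0,0,0],[0,0,0],[0,0,0],[0,0,0]], "gripper": [1,1,1,1,1,1,1,1,1,1]}}

```text
clock: 37.12
tcp_pos: [0.5308, -0.0156, 0.2164]
orientation: [0.0, 1.0, 0.0, 0.0]
force: [-0.3, 0.5, -0.5]
width: 0.001
```

{"op": "servo_tool", "data": {"travel": [[0.15,0,0],[0.12,0,0],[0.06,0,0],[0.015,0,0],[0.01,0,0],[0.01,0,0],[0.007,0,0],[0.005,0,0],[0.005,0,0],[0.004,0,0],[0.004,0,0],[0.004,0,0],[0.003,0,0],[0,0,0]], "rot": [[0,0,0],[0,0,0],[0,0,0],[0,0,0],[0,0,0],[0,0,0],[0,0,0],[0,0,0],[0,0,0],[0,0,0],[0,0,0],[0,0,0],[0,0,0],[0,0,0]], "gripper": [1,1,1,1,1,1,1,1,1,1,1,1,1,1]}}

```text
clock: 38.88
tcp_pos: [0.5713, -0.0162, 0.2164]
orientation: [0.0, 1.0, -0.0, 0.0]
force: [-1.9, 0.4, 1.9]
width: 0.006
```

{"op": "servo_tool", "data": {"travel": [[-0.001,0,0],[-0.001,0,0],[-0.001,0,0],[-0.001,0,0],[-0.001,0,0],[-0.001,0,0],[-0.001,0,0],[-0.001,0,0]], "rot": [[0,0,0],[0,0,0],[0,0,0],[0,0,0],[0,0,0],[0,0,0],[0,0,0],[0,0,0]], "gripper": [1,1,1,1,1,1,1,1]}}

```text
clock: 39.88
tcp_pos: [0.5712, -0.0162, 0.2163]
orientation: [0.0, 1.0, -0.0, 0.001]
force: [-1.3, 1.1, 0.7]
width: 0.005
```

Run:
```python
from gap import *
st(); shot('top','t19.png')
for o in edges('pics/t19.png')[6:]: print(o)
```

```text
t 39.92 [ 0.5713 -0.0163  0.2164] [ 0.0004  1.     -0.0002  0.0009] F [-1.7872  0.2471 -0.3226] w 0.007
(209.5, [(175.6, -56), (178.2, -29), (179.9, 31), (186.3, -33)])
(217.5, [(178.2, -105), (179.8, 104), (186.3, -123)])
(225.5, [(178.3, -110), (179.8, 106), (186.4, -134), (191.8, -9)])
(233.5, [(178.2, -99), (179.8, 106), (186.4, -150), (190.6, -110)])
(241.5, [(178.2, -85), (179.7, 83), (186.3, -95), (190.6, -159)])
```

{"op": "servo_tool", "data": {"travel": [[-0.001,0,0],[-0.001,0,0],[-0.001,0,0],[-0.001,0,0],[-0.001,0,0],[-0.001,0,0],[0,0,0],[0,0,0]], "rot": [[0,0,0],[0,0,0],[0,0,0],[0,0,0],[0,0,0],[0,0,0],[0,0,0],[0,0,0]], "gripper": [1,1,1,1,1,1,1,1]}}

```text
clock: 40.98
tcp_pos: [0.5704, -0.0163, 0.2164]
orientation: [0.0, 1.0, -0.0, 0.001]
force: [-0.3, 0.7, 0.2]
width: 0.003
```

Run:
```python
from gap import *
st(); shot('top','t20.png')
for o in edges('pics/t20.png')[6:9]: print(o)
```

```text
t 41.02 [ 0.5705 -0.0163  0.2164] [ 0.0004  1.     -0.0002  0.0007] F [-0.8313 -0.9048  1.5129] w 0.004
(209.5, [(175.1, -43), (178.2, -26), (179.8, 30), (186.4, -28), (188.9, 19)])
(217.5, [(178.2, -112), (179.8, 106), (186.4, -113)])
(225.5, [(178.2, -109), (179.8, 106), (186.4, -138), (191.7, -11)])
```

{"op": "servo_tool", "data": {"travel": [[-0.01,0,0],[-0.01,0,0],[-0.02,0,0],[-0.04,0,0],[0,0,0]], "rot": [[0,0,0],[0,0,0],[0,0,0],[0,0,0],[0,0,0]], "gripper": [1,1,1,1,1]}}

```text
clock: 41.7
tcp_pos: [0.562, -0.0162, 0.2164]
orientation: [0.0, 1.0, -0.0, 0.001]
force: [0.0, -1.0, -0.3]
width: 0.006
```

Run:
```python
from gap import *
st(); shot('top','t21.png');
for o in edges('pics/t21.png')[6:9]: print(o)
```

```text
t 41.75 [ 0.5622 -0.0162  0.2165] [ 0.0004  1.     -0.0002  0.0007] F [-0.4161  0.6106 -0.6033] w 0.006
(209.5, [(175.1, -11), (178.1, -75), (186.9, -24), (189.1, 23)])
(217.5, [(178.2, -109), (179.8, 106), (186.9, -88), (188.8, 29)])
(225.5, [(178.3, -116), (179.8, 105), (186.4, -121), (190.1, 27), (192.6, -46)])
```

Run:
```python
from h import *
S=shot('side','s21.png')
im={k:cv2.cvtColor(cv2.imread(f'pics/s{k}.png'),cv2.COLOR_BGR2GRAY).astype(np.float32) for k in (15,16,17,18,21)}
for name,(x0,y0,x1,y1) in {'knob':(204,188,216,202),'botcorner':(206,215,224,240),'pane_low':(215,215,245,245),'hinge_lo':(238,225,258,245),'hinge_up':(238,185,258,205)}.items():
    for k in (15,16,18,21):
        a=im[17][y0:y1,x0:x1]; 
        (dx,dy),resp=cv2.phaseCorrelate(a*1.0,im[k][y0:y1,x0:x1]*1.0,cv2.createHanningWindow((x1-x0,y1-y0),cv2.CV_32F))
        print(name,k,'%.2f %.2f r%.2f'%(dx,dy,resp))
P=np.array([[.559,.003,.12],[.557,.003,.12],[.582,.018,.012],[.578,.018,.012]]); print(proj(S,P))
```

```text
knob 15 -1.08 -0.23 r1.06
knob 16 -0.59 0.69 r1.03
knob 18 -0.36 -1.01 r0.76
knob 21 -0.55 0.76 r1.05
botcorner 15 -0.26 1.17 r0.75
botcorner 16 -0.42 0.52 r0.94
botcorner 18 -0.21 0.82 r0.92
botcorner 21 -0.52 0.70 r1.05
pane_low 15 0.49 0.46 r0.44
pane_low 16 -0.31 0.12 r1.00
pane_low 18 -0.07 0.03 r0.35
pane_low 21 -0.28 0.16 r0.92
hinge_lo 15 -0.12 0.02 r0.93
hinge_lo 16 0.00 -0.01 r0.89
hinge_lo 18 -0.08 0.14 r0.92
hinge_lo 21 0.05 -0.03 r0.92
hinge_up 15 0.01 0.04 r0.83
hinge_up 16 0.26 0.10 r0.91
hinge_up 18 0.12 0.17 r0.93
hinge_up 21 -0.14 0.33 r0.88
[[208.60224959 194.17624319]
 [207.98969144 194.27781324]
 [214.14028401 223.74660232]
 [212.98319236 223.98544361]]
```

Run:
```python
from push import *
p,r=cur()
rt=down(0)*R.from_euler('y',25,degrees=True)
print(rt.as_matrix())
q=np.array([.505,.003,.13])
p1,r1=rows(p,r,[((.505,-.0162,.2164),None,2),((.505,-.01,.18),rt,3),(q,None,2),(q+[.02,0,0],None,3)])
rows(p1,r1,[(p1+[.01,0,0],None,1)])
```

```text
[[ 0.9063  0.      0.4226]
 [ 0.     -1.     -0.    ]
 [ 0.4226  0.     -0.9063]]
# to [ 0.505  -0.0162  0.2164] L 57 a 0.0 n 2
T [[-0.287, -0.0, -0.0], [-0.287, -0.0, -0.001]]
W [[0.0, 0.0, 0.0], [0.0, 0.0, 0.0]]
# to [ 0.505 -0.01   0.18 ] L 37 a 24.9 n 3
T [[-0.0, -0.021, 0.121], [-0.018, -0.021, 0.121], [-0.035, -0.021, 0.116]]
W [[0.0001, 0.0461, -0.0], [0.0001, 0.0461, -0.0], [0.0001, 0.0461, -0.0]]
# to [0.505 0.003 0.13 ] L 52 a 0.0 n 2
T [[-0.106, -0.065, 0.227], [-0.105, -0.065, 0.226]]
W [[0.0, 0.0, 0.0], [0.0, 0.0, 0.0]]
# to [0.525 0.003 0.13 ] L 20 a 0.0 n 3
T [[0.06, 0.0, 0.028], [0.061, 0.0, 0.028], [0.06, 0.0, 0.028]]
W [[0.0, 0.0, 0.0], [0.0, 0.0, 0.0], [0.0, 0.0, 0.0]]
# to [0.535 0.003 0.13 ] L 10 a 0.0 n 1
T [[0.091, -0.0, 0.042]]
W [[0.0, 0.0, 0.0]]
```

{"op": "servo_tool", "data": {"travel": [[-0.287,0,0],[-0.287,0,0],[0,-0.021,0.121],[-0.018,-0.021,0.121],[-0.035,-0.021,0.116],[-0.106,-0.065,0.227],[-0.105,-0.065,0.226],[0.06,0,0.028],[0.061,0,0.028],[0,0,0]], "rot": [[0,0,0],[0,0,0],[0,0.0461,0],[0,0.0461,0],[0,0.0461,0],[0,0,0],[0,0,0],[0,0,0],[0,0,0],[0,0,0]], "gripper": [1,1,1,1,1,1,1,1,1,1]}}

```text
clock: 43.1
tcp_pos: [0.5204, 0.0025, 0.1314]
orientation: [0.001, 0.976, -0.0, 0.218]
force: [0.2, 0.6, -0.5]
width: 0.008
```

Run:
```python
from gap import *
st()
for n in ('top','side'):
    q=shot(n,n[0]+'22.png'); i=cv2.imread(f'pics/{n[0]}22.png'); i=i[110:260,170:310] if n=='side' else i[160:220,140:270]
    f=4 if n=='side' else 6
    cv2.imwrite(f'pics/{n[0]}22z.png',cv2.resize(i,None,fx=f,fy=f,interpolation=cv2.INTER_CUBIC))
```

```text
t 43.15 [0.5197 0.0026 0.131 ] [ 0.0006  0.9761 -0.      0.2171] F [-0.6798 -0.2505  0.5741] w 0.009
```

View pics/s22z.png

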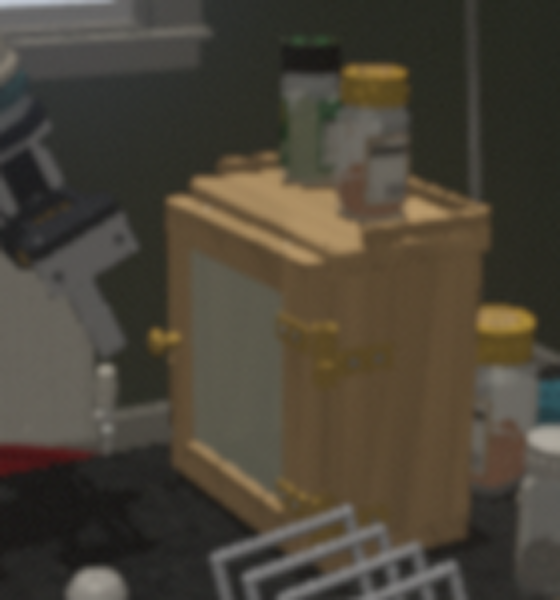

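View pics/t22z.png

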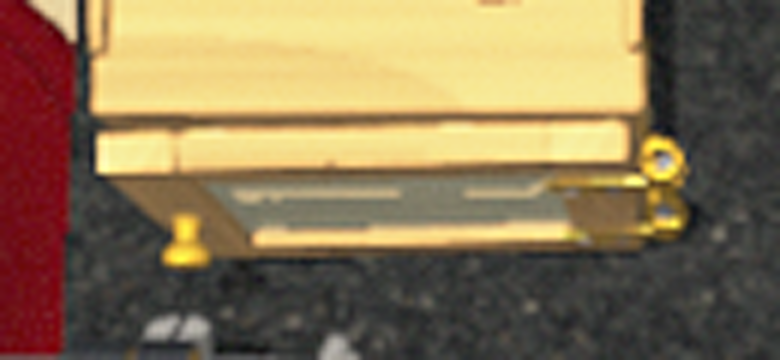

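{"op": "servo_tool", "data": {"travel": [[0.091,0,0.042],[0.036,0,0.017],[0.009,0,0.004],[0.009,0,0.004],[0.009,0,0.004],[0.009,0,0.004],[0,0,0]], "rot": [[0,0,0],[0,0,0],[0,0,0],[0,0,0],[0,0,0],[0,0,0],[0,0,0]], "gripper": [1,1,1,1,1,1,1]}}

```text
clock: 44.12
tcp_pos: [0.5363, 0.003, 0.13]
orientation: [0.0, 0.976, -0.0, 0.216]
force: [0.1, 0.2, -0.4]
width: -0.0
```

Run:
```python
from gap import *
st(); shot('top','t23.png'); e=edges('pics/t23.png')
for k in (0,3,7,10): print(e[k])
```

```text
t 44.17 [0.5362 0.003  0.13  ] [ 0.0004  0.9764 -0.0001  0.2162] F [-0.3531  0.8153  0.1827] w 0.006
(161.5, [(176.2, 10), (178.4, -104), (181.8, 85), (188.4, -132), (193.1, -10)])
(185.5, [(178.2, -78), (180.9, 94), (187.4, -112), (192.6, -51)])
(217.5, [(178.2, -110), (179.8, 107), (186.9, -90), (188.8, 30), (192.6, -37)])
(241.5, [(178.2, -95), (179.8, 88), (186.4, -109), (190.6, -132)])
```

{"op": "servo_tool", "data": {"travel": [[0.009,0,0.004],[0.009,0,0.004],[0.009,0,0.004],[0.009,0,0.004],[0,0,0]], "rot": [[0,0,0],[0,0,0],[0,0,0],[0,0,0],[0,0,0]], "gripper": [1,1,1,1,1]}}

```text
clock: 44.85
tcp_pos: [0.5403, 0.003, 0.13]
orientation: [0.0, 0.976, -0.0, 0.216]
force: [0.2, -0.5, -0.5]
width: 0.006
```

Run:
```python
from gap import *
st(); shot('top','t24.png'); e=edges('pics/t24.png')
for k in (0,3,7,10): print(e[k])
```

```text
t 44.90 [0.5402 0.003  0.13  ] [ 0.0004  0.9764 -0.0001  0.2161] F [ 0.5381  0.4892 -0.4873] w 0.002
(161.5, [(178.4, -105), (181.6, 90), (188.4, -128), (193.1, -9)])
(185.5, [(178.2, -78), (180.9, 92), (187.4, -111), (192.6, -52)])
(217.5, [(178.3, -111), (179.8, 108), (186.9, -89), (188.8, 31), (192.6, -35)])
(241.5, [(178.2, -95), (179.8, 89), (186.4, -107), (190.6, -133)])
```

{"op": "servo_tool", "data": {"travel": [[0.009,0,0.004],[0.009,0,0.004],[0.009,0,0.004],[0.005,0,0.002],[0.005,0,0.002],[0,0,0]], "rot": [[0,0,0],[0,0,0],[0,0,0],[0,0,0],[0,0,0],[0,0,0]], "gripper": [1,1,1,1,1,1]}}

```text
clock: 45.7
tcp_pos: [0.5437, 0.0031, 0.1298]
orientation: [0.0, 0.976, -0.0, 0.216]
force: [-1.6, -0.2, -0.4]
width: 0.005
```

Run:
```python
from gap import *
st(); shot('top','t25.png'); e=edges('pics/t25.png')
for k in (0,3,7,10): print(e[k])
```

```text
t 45.75 [0.5437 0.0031 0.1298] [ 0.0003  0.9765 -0.      0.2156] F [-2.1545 -0.409   0.9447] w 0.005
(161.5, [(178.3, -110), (180.8, 93), (187.1, -96), (193.1, -10)])
(185.5, [(178.3, -95), (180.1, 72), (187.1, -84), (192.4, -8)])
(217.5, [(178.3, -115), (179.8, 109), (186.4, -117), (192.6, -19)])
(241.5, [(178.2, -95), (179.8, 92), (186.4, -108), (190.6, -142)])
```

{"op": "servo_tool", "data": {"travel": [[0.005,0,0.002],[0.005,0,0.002],[0.005,0,0.002],[0,0,0]], "rot": [[0,0,0],[0,0,0],[0,0,0],[0,0,0]], "gripper": [1,1,1,1]}}

```text
clock: 46.3
tcp_pos: [0.5444, 0.0032, 0.1295]
orientation: [0.0, 0.977, 0.0, 0.215]
force: [-6.0, -0.5, 2.8]
width: 0.006
```

Run:
```python
from gap import *
st(); shot('top','t26.png'); e=edges('pics/t26.png')
for k in (0,3,7,10): print(e[k])
shot('side','s26.png')
```

```text
t 46.35 [0.5444 0.0032 0.1295] [0.0003 0.9767 0.0001 0.2147] F [-6.4913 -0.4201  3.0639] w 0.009
(161.5, [(178.3, -108), (180.8, 99), (187.1, -93), (190.9, -8), (193.1, -11)])
(185.5, [(178.3, -90), (180.4, 71), (187.2, -92), (192.4, -12)])
(217.5, [(178.3, -116), (179.8, 109), (186.4, -111), (188.8, 21), (192.6, -38)])
(241.5, [(178.2, -105), (179.8, 96), (186.4, -103), (190.6, -128)])
```

{"op": "servo_tool", "data": {"travel": [[-0.005,0,-0.002],[-0.005,0,-0.002],[-0.003,0,-0.001],[-0.003,0,-0.001],[-0.003,0,-0.001],[-0.003,0,-0.001],[-0.003,0,-0.001],[-0.003,0,-0.001],[0,0,0]], "rot": [[0,0,0],[0,0,0],[0,0,0],[0,0,0],[0,0,0],[0,0,0],[0,0,0],[0,0,0],[0,0,0]], "gripper": [1,1,1,1,1,1,1,1,1]}}

```text
clock: 47.58
tcp_pos: [0.5437, 0.0028, 0.1306]
orientation: [0.001, 0.976, -0.0, 0.217]
force: [-0.9, -0.3, -0.3]
width: 0.01
```

Run:
```python
from gap import *
st(); shot('top','t27.png'); e=edges('pics/t27.png')
for k in (0,3,7,10): print(e[k])
```

```text
t 47.62 [0.5436 0.0028 0.1305] [ 0.0006  0.9762 -0.0001  0.217 ] F [-0.1158 -0.4274 -0.0377] w 0.002
(161.5, [(178.3, -108), (180.8, 100), (186.9, -92), (193.3, -12)])
(185.5, [(178.3, -89), (180.4, 70), (187.2, -94), (192.6, -12)])
(217.5, [(178.3, -115), (179.8, 107), (186.4, -112), (188.8, 20), (192.6, -35)])
(241.5, [(178.2, -103), (179.8, 96), (186.4, -106), (190.6, -136)])
```

Still shut with no force. Now withdraw slowly.

{"op": "servo_tool", "data": {"travel": [[-0.005,0,-0.002],[-0.009,0,-0.004],[-0.018,0,-0.008],[-0.045,0,-0.021],[-0.18,0,-0.084],[-0.2,0,-0.2],[0,0,0]], "rot": [[0,0,0],[0,0,0],[0,0,0],[0,0,0],[0,0,0],[0,0,0],[0,0,0]], "gripper": [1,1,1,1,1,1,1]}}

```text
clock: 48.55
tcp_pos: [0.4855, 0.0033, 0.1395]
orientation: [0.0, 0.976, -0.0, 0.216]
force: [0.0, -0.9, 0.2]
width: 0.006
```

Run:
```python
from gap import *
st(); shot('top','t28.png'); e=edges('pics/t28.png')
for k in (0,3,7,10): print(e[k])
for n in ('top','side'):
    q=shot(n,n[0]+'28.png'); i=cv2.imread(f'pics/{n[0]}28.png'); i=i[90:290,150:350] if n=='side' else i[110:290,140:340]
    f=3 if n=='side' else 3.3
    cv2.imwrite(f'pics/{n[0]}28z.png',cv2.resize(i,None,fx=f,fy=f,interpolation=cv2.INTER_CUBIC))
```

```text
t 48.60 [0.4872 0.003  0.1399] [ 0.0006  0.9762 -0.0003  0.2167] F [-0.0222 -0.505   0.1366] w 0.002
(161.5, [(178.4, -106), (180.8, 104), (187.4, -143), (193.1, -9)])
(185.5, [(178.3, -91), (180.6, 72), (187.3, -98), (192.6, -45)])
(217.5, [(178.3, -112), (179.8, 104), (186.4, -104), (186.6, -104), (188.8, 23), (192.6, -37)])
(241.5, [(178.2, -104), (179.8, 94), (186.4, -106), (190.6, -125)])
```

View pics/s28z.png

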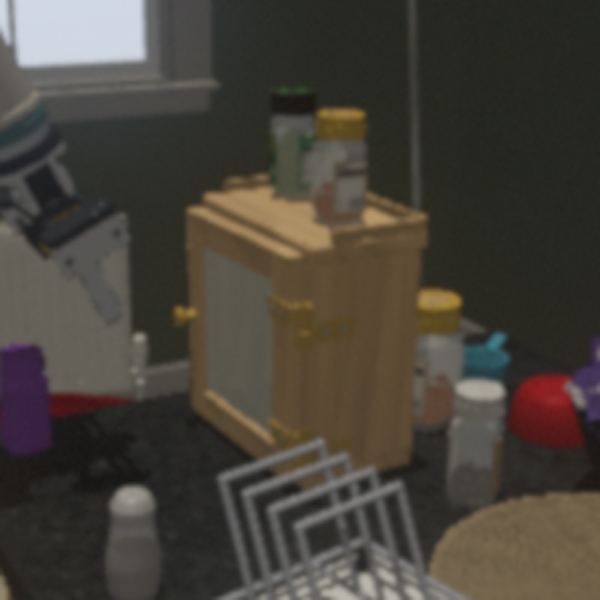

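View pics/t28z.png

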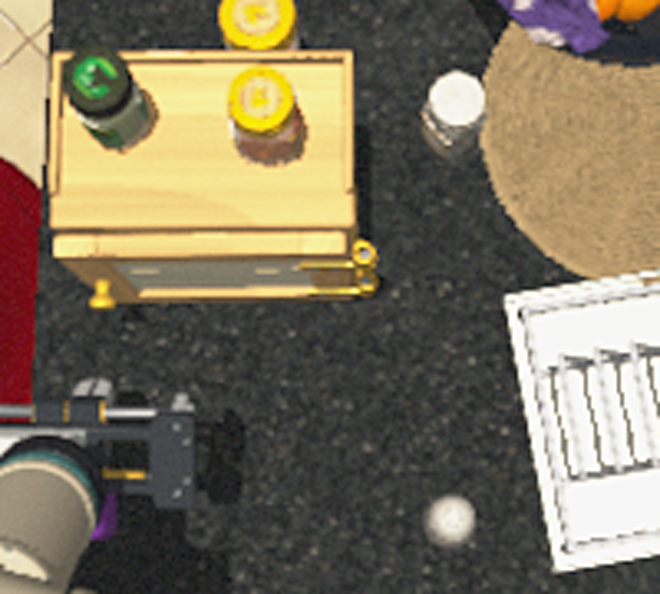

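{"op": "servo_tool", "data": {"travel": [[0.15,0,-0.33],[0.19,0,-0.4],[0,0,0]], "rot": [[0,0,0],[0,0,0],[0,0,0]], "gripper": [1,1,1]}}

```text
clock: 49.12
tcp_pos: [0.4915, 0.0024, 0.2243]
orientation: [0.001, 0.975, 0.0, 0.22]
force: [-0.2, -0.5, -0.5]
width: 0.008
```

Run:
```python
from gap import *
st(); T=shot('top','t29.png'); e=edges('pics/t29.png')
for k in (0,3,7,10): print(e[k])
for l,z in (('dark_cap_jar',.235),('salt_shaker',0),('white_cap_jar',0),('spice_jar',.235)):
    print(l,[(atz(T,np.array(m['xy'])*[512,384],z).round(4),round(m['confidence'],2)) for m in vision.mark_of(T,l)])
print(workorder.finish_job()); st()
```

```text
t 49.17 [0.4895 0.0029 0.2216] [0.0007 0.976  0.0001 0.2177] F [-0.3095  0.2366  0.9686] w 0.004
(161.5, [(178.4, -105), (180.8, 105), (187.4, -130), (193.1, -9)])
(185.5, [(178.3, -89), (180.4, 72), (187.3, -98), (192.6, -39)])
(217.5, [(178.3, -114), (179.8, 106), (186.4, -107), (188.8, 23), (192.6, -33)])
(241.5, [(178.2, -103), (179.8, 93), (186.4, -104), (190.6, -126)])
dark_cap_jar [(array([ 0.6785, -0.0241,  0.235 ]), 0.76)]
salt_shaker []
white_cap_jar [(array([ 0.7322, -0.278 ,  0.    ]), 0.96)]
spice_jar [(array([ 0.6595, -0.1285,  0.235 ]), 0.73), (array([ 0.4009, -0.0069,  0.235 ]), 0.46)]
the job is handed in; nothing more can be done
None
the job is handed in; nothing more can be done
```

The job is handed in at about 49 s of the 69 s. The yellow-capped jar is back on the cupboard and the door is hung and shut.

- **Jar:** it stands upright on the cupboard top, about 100 mm to the right of the dark-capped jar.
- **Door:** I lifted it from the rack and lowered it over both pins at about 78° open, until it bore on the seats. At that point the force reversed, and the height was within about 0.3 mm of the expected seated height. I then let go and pushed it shut slowly with the closed fingers.
- **Closing:** the first two pushes, near the top of the door, did not hold, and the door came back open 1–2°. A gentle press on the knob (about 6 N at the stop), released slowly, did hold.

**Last checks**
- **Door shut:** the door's top edge was within 0.3 pixel of where it sat pressed against the bumpers. That is about 0.7 mm at the free edge, or 0.2°. It was no longer moving and the gripper was well clear.
- **Other jars:** the dark-capped and white-capped jars were within 2–3 mm of where they started. The purple jar also looked unmoved in the side picture.
- **Salt shaker:** the detector missed it in the last picture. It was standing in its place in both camera pictures taken about half a second earlier, and the arm only rose after that.
- **Door lean in the rack:** both cameras measured about 28°, not the stated 24°. I gripped it at 27° and it came out cleanly.

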